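Knock a chocolate block out of its mould and pack it

TASK

Turn the winged knob clockwise until its eccentric bears firmly on the mould and let go, then press the knock-out lever all the way down so that the rod pushes the stuck chocolate up out of the cavity; the mould must stay down in its nest. Lift the chocolate out by its long sides, lay it flat on the dark slate and let go, then take it by its two ends and lower it gently, flat, to the bottom of the open carton and leave it there. Do not drop it, and leave the other things on the bench alone.

Things in the scene. Friction and masses are not known exactly. Their poses are not given: they have to be found in the camera images.
- stand: fixed grey knock-out stand, base 150x170 mm, deck 120x212 mm with its top 80 mm above the bench. Origin under the middle of the base; z up, -x is the front, where the lever sticks out, +y the side with the knob. On the deck the mould lies centred on the origin with 1.5 mm play, between low rails at +-x, a hooked steel stop at -y and the eccentric at +y
- clamp_knob (a joint): angle of the winged knob in rad, growing clockwise seen from above; starts near 0 (-0.15 to 0.15), the eccentric first touches the mould at about 1.1 to 1.3, has pushed it against the stop at about 1.3 and cannot go past 2.0. Stiff: needs about 0.12 Nm, and stays where it is left
- knob_grip (a point): point on the knob's axis at which to grip its black wing, 156 mm above the bench; the wing is a bar 46 mm long along this point's x axis, 12 mm thick along its y axis, from 136 to 166 mm above the bench. The knob's vertical axis stands 77 mm to +y of the stand's origin
- lever (a joint): angle of the knock-out lever in rad: 0 with its front end up (rod down), 0.42 fully pressed (rod 21 mm up, stop). Takes about 5 to 12 N at the pad, and stays where it is left
- lever_pad (a point): middle of the top of the round black pad, 40 mm in diameter, at the lever's front end, about 150 mm in front (-x) of the stand's origin; about 75 mm above the bench at the start, about 33 mm when fully pressed. It swings about a pivot 50 mm in front of the stand's origin and 48 mm above the bench. Press it from above
- mould: loose aluminium mould 95x97x36 mm in the nest, axes as the stand's, top 116 mm above the bench; open cavity 55x71 mm, 28 mm deep, with a hole in its floor for the rod. Four 9 mm pins rise 14 mm above its top off the cavity's ends (x +-16, y +-42.5 mm): only the chocolate's long sides can be gripped. Origin: centre of its underside. Unclamped it is lifted along with the chocolate
- chocolate: dark chocolate block 52 mm (x) by 68 mm (y) by 26 mm high, 0.12 kg, with six raised pieces on top. Origin at the centre of its underside. At the start it is held between rubber cheeks in the cavity, its top 2 mm below the mould's top; fully knocked out it stands free on the rod, still guided by the cavity, its top 16 mm above the mould's top
- slate: loose dark slate board 127x252x8 mm lying flat on the bench, long along its own y. Origin at the centre of its underside
- carton: open plain card carton fixed to the bench, inside 58 mm (x) by 74 mm (y), walls 3 mm thick and 36 mm high, floor 3 mm thick. In the middle of each end wall (+-y) is a thumb notch 40 mm wide that leaves a sill 6 mm high, so that the chocolate, its y along the carton's y, can be lowered in while held by its ends. Origin at the centre of its underside
- tin: bystander: round pastille tin, 70 mm in diameter and 36 mm high; origin at the centre of its underside
- shaker: bystander: cocoa shaker, 61 mm in diameter and 97 mm high; origin at the centre of its underside
- scoop: bystander: steel scoop 180x54x35 mm lying on the bench; origin at the middle of its underside
- eccentric (a point): middle of the round steel disc, 44 mm in diameter and 14 mm thick, that turns with the knob under it, 98.5 mm above the bench and 9 mm off the knob's axis; its x axis points along the lobe and is parallel to the wing. Turned towards the mould it bears on the mould's +y side and lies over its flange (10 mm high, 8 mm wide), holding it down

How it is judged:
On the way, in this order (a step that is already met when the one before it is completed fails the run):
1. the eccentric bears on the mould, the knob let go and the mould down in its nest (value of joint clamp_knob above 0.9 rad and contact force between clamp_knob and mould above 1 N and contact force between the fingers and clamp_knob below 0.1 N and z of mould in the frame of stand below 0.084 m), for 0.2 s.
2. the lever is fully pressed and the rod has raised the chocolate out of the cavity, while the mould stayed down (value of joint lever above 0.37 rad and z of chocolate in the frame of mould above 0.022 m and z of mould in the frame of stand below 0.084 m), for 0.2 s.
3. the chocolate lies flat on the slate, let go (contact force between chocolate and slate above 0.4 N and contact force between the fingers and chocolate below 0.05 N and angle between chocolate's own z axis and vertical below 0.1 rad and linear speed of chocolate below 0.02 m/s), for 0.2 s.
At the end, for the whole second after the job is handed in: The chocolate lies flat (within 0.1 rad), right way up and at rest on the carton's floor (its underside within 3 mm of it), inside the four walls, released; the mould is still down in its nest on the stand (within 4 mm) (horizontal distance between chocolate and carton below 0.007 m and z of chocolate in the frame of carton below 0.006 m and angle between chocolate's own z axis and vertical below 0.1 rad and angle between the y axis of chocolate and the y axis of carton, either way round below 0.2 rad and linear speed of chocolate below 0.02 m/s and contact force between the fingers and chocolate below 0.05 N and z of mould in the frame of stand below 0.084 m and horizontal distance between mould and stand below 0.006 m); the robot touches nothing.
It fails at once if the mould is lifted or tipped out of its nest (more than 8 mm) (z of mould in the frame of stand above 0.088 m or angle between mould's own z axis and vertical above 0.12 rad).
It fails at once if the chocolate is dropped into the carton (faster than 0.3 m/s inside it) (horizontal distance between chocolate and carton below 0.02 m and z of chocolate in the frame of carton below 0.03 m and linear speed of chocolate above 0.3 m/s).
It fails at once if the chocolate is turned over or falls off the bench (angle between chocolate's own z axis and vertical above 1 rad or height (world z) of chocolate below -0.03 m).
It fails at once if a bystander (tin, shaker, scoop) is moved more than 40 mm (distance of any of tin, shaker, scoop from where it was at the start of the episode above 0.04 m).
It also fails if it takes over 72 s, if anything falls off the work surface, if the arm or the gripper's body presses on something with over 40 N, if the wrist force passes 120 N, or if a joint passes its speed limit or range.

ROBOT

A 6-joint arm with a two-finger parallel gripper is mounted at the origin on a cart in front of the work surface, level with it; the furniture and walls round the work are solid. World frame = base frame: x ahead of the robot, y to its left, z up, the work surface at z = 0. Lengths are in m, angles in rad, forces in N, time in s.
With the tool pointing down it reaches from about 0.375 to 0.9 m from the base axis. Payload 3.1 kg.
Tool frame: the origin (TCP) lies midway between the tips of the shut fingers; the grasp point (between the pads) lies 19 mm behind it (env.tcp_to_grasp is the distance from the TCP to the grasp point, in m); y points along the fingers, z is the direction in which the jaws open and shut, and the axes are right-handed (so a half turn about y gives the same grasp; the last joint's range is limited). The gripper opens to 87 mm and grips with 3 to 60 N. Pads are 19 mm wide; open, the fingers measure 117 mm over their backs; the gripper's body (75 mm by 190 mm) begins 51 mm behind the grasp point.
Start: joints at [-1.31, 0.527, 1.433, -0, 1.181, -0.178], TCP at [0.266, -0.566, 0.223] pointing down, gripper open.
Joint ranges: [-3.08, 3.08], [-0.75, 2.2], [0.22, 2.44], [-1.43, 4.57], [0, 2.65], [-2.85, 2.85]. Speed limits (rad/s): [2.79, 2.79, 3.14, 3.14, 3.14, 3.14].

INTERFACE

Orientations are given as a rotation vector (axis times angle).
In Python, from station import telemetry, imaging, ticket, env gives the robot as it stands.
- The arm moves only by the tool step_arm, never from a script. Its argument "moves" is a list of rows, each a list of 2 entries, a list of its own where there are three numbers: the shift along the tool's x, y, z scaled (see below), then the turn, a rotation vector about the tool's x, y, z scaled (see below). In form: [[[x, y, z], [wx, wy, wz]], ...]. A call has 1 to 12 rows; each row shifts and turns the pose as measured when the row begins, along the tool's axes as they then stand; what a row does not reach is not made up. The controller multiplies each number of a shift by 40 mm and each number of a turn by 0.1 rad. A row lasts 1/12 s, in which the tool goes at most 41.7 mm and 7.16 degrees, less where a joint would pass 70% of its speed; a pose out of reach is approached as far as the arm can. A call with a number of a shift or a turn outside -1 to 1 is refused whole. A call with a gripper value outside its range is refused whole. "claw" is the closure, from -1 (fully open) to 1 (shut), set as the call begins (left out, the last holds). The fingers move at their own pace and stop on an object; "newtons" is the grip in N (left out, the last holds). Time passes only in rows, so rows that do not move let the fingers close. It gives the time, the measured TCP pose, the force and the opening at its end, in the units of the state.
- telemetry.read_state(): the state, without advancing time (a new reading comes with each control period).
- imaging.grab_frame(name): name is "scene" or "top" or "wrist"; returns the picture (420x560x3 uint8, red, green, blue); there is no depth.
- imaging.calibration(name): a dict with "mtx" (3x3 intrinsics, pixels), "world_from_camera" (4x4, takes a point from camera to world coordinates). Camera axes: x right, y down, z forward; pixel columns grow to the right and rows downward; lengths in m; the calibration is good to about 2 mm. A picture is of the moment at which its call begins: read the wrist's pose just before it. calibration takes no time and is no camera call; for the wrist camera it gives the pose at the moment of the call.
- ticket.close_job(): hands the job in, once; it reports no verdict.
The state is a dict: "clock": time; "joints": joint angles; "qvel": joint speeds; "joint_torque": joint torques, N m; "tool_pos": TCP position; "eef_rot": TCP orientation; "ft_force": force on the tool from outside, world axes, zero at the start; "torque": the same for the moment, N m; "grip_width": opening from 0.0 (shut) to 1.0 (fully open).
Only numpy, scipy, OpenCV 4.12 (cv2) and the standard library are available. Lean on these libraries where they do the work, as an engineer would, in place of code of your own. Each camera call takes 0.05 s, during which the arm holds its last target. There are 200 camera calls.

## Working session

There is one attempt and no reset: what is moved stays moved. The work goes in short steps, Python scripts to look and compute and a tool call to move; the robot and the scene stay as the last step left them, time stands still between calls to the robot, and variables do not carry over. Pictures are saved under pics/ and viewed, about 8 in all and at most 12, crops included, and the job is handed in when it is done.

Besides the shell and the picture viewer there is one more tool, called as name(argument=value, ...), one argument or row to a line, values as JSON. step_arm: Moves the arm, as the interface text tells. Its arguments: {"type":"object","properties":{"moves":{"type":"array"},"claw":{"type":"number"},"newtons":{"type":"number"}},"required":["moves"]}

```bash
ls; mkdir -p pics; python3 - <<'E'
from station import telemetry, imaging, ticket, env
import cv2,numpy as np
print(telemetry.read_state()); print(env.tcp_to_grasp)
for n in ("scene","top"):
    im=imaging.grab_frame(n); cv2.imwrite(f"pics/{n}0.png",im[:,:,::-1]); print(n,imaging.calibration(n))
E
```

```text
pics
{'clock': 0.0, 'joints': array([-1.31048003e+00,  5.28458316e-01,  1.43389638e+00, -2.65367553e-06,
        1.18139776e+00, -1.78502061e-01]), 'qvel': array([ 0.00078102, -0.00090717, -0.00040988,  0.00025845, -0.00146058,
       -0.00235418]), 'joint_torque': array([ 1.03320883e-03, -4.40046036e+01, -1.76590115e+01,  6.36162492e-02,
        5.83702116e-02, -1.55629732e-04]), 'tool_pos': array([ 0.2653775 , -0.56505481,  0.22157835]), 'eef_rot': array([-0.44129863,  1.9806951 , -1.97632083]), 'ft_force': array([-0.57050592, -0.10985241, -0.2075612 ]), 'torque': array([-0.02720257, -0.00672661,  0.02115916]), 'grip_width': 0.9971740016733707}
0.0187
scene {'mtx': array([[433.02625659,   0.        , 281.38577466],
       [  0.        , 433.02625659, 205.60113194],
       [  0.        ,   0.        ,   1.        ]]), 'world_from_camera': array([[-0.50892665, -0.66597433,  0.54540981, -0.12724163],
       [-0.86073041,  0.40230961, -0.31191366,  0.44280098],
       [-0.01169712, -0.62819198, -0.77797044,  1.08911046],
       [ 0.        ,  0.        ,  0.        ,  1.        ]])}
top {'mtx': array([[528.94161435,   0.        , 276.28229823],
       [  0.        , 528.94161435, 205.23733946],
       [  0.        ,   0.        ,   1.        ]]), 'world_from_camera': array([[ 0.02643981, -0.99166802,  0.12607725,  0.35008458],
       [-0.99964876, -0.02599947,  0.00513714,  0.03250423],
       [-0.00181639, -0.1261688 , -0.99200712,  1.60294674],
       [ 0.        ,  0.        ,  0.        ,  1.        ]])}
```

View pics/top0.png

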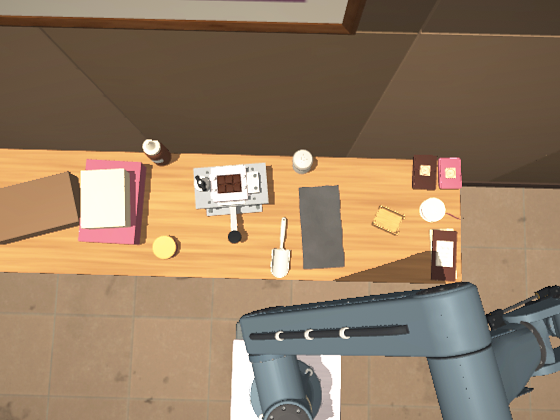

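View pics/scene0.png

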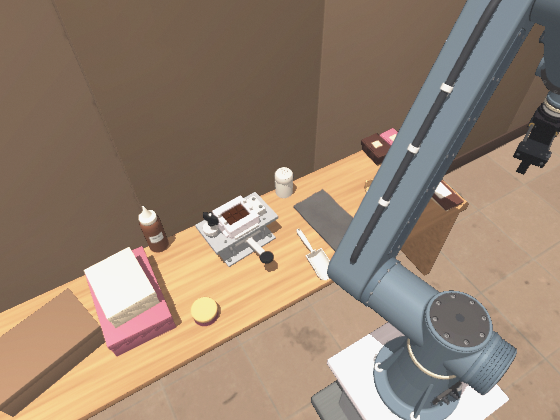

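The top view shows the stand at about (232,187), with the knob at (202,184), the lever pad at (235,237) and the chocolate at (229,184). The slate is at (321,227), the carton at (388,220), the scoop at (282,250), the tin at (164,247) and the shaker at (303,160). The scene view agrees.

```bash
cat > h.py <<'E'
from station import telemetry, imaging, ticket, env
import cv2,numpy as np
from scipy.spatial.transform import Rotation as R
def ray(cal,uv,z):
    T=cal["world_from_camera"]; uv=np.atleast_2d(uv).astype(float)
    d=np.c_[uv,np.ones(len(uv))]@np.linalg.inv(cal["mtx"]).T@T[:3,:3].T
    return T[:3,3]+d*((z-T[2,3])/d[:,2])[:,None]
def proj(cal,P):
    T=np.linalg.inv(cal["world_from_camera"]); P=np.atleast_2d(P)
    c=P@T[:3,:3].T+T[:3,3]; p=c@cal["mtx"].T; return p[:,:2]/p[:,2:]
def st():
    s=telemetry.read_state(); M=R.from_rotvec(s["eef_rot"]).as_matrix()
    return s,M
def show(tag=""):
    s,M=st(); print(tag,"t",round(s["clock"],2),"p",s["tool_pos"].round(4),"q",s["joints"].round(3),"grip",round(s["grip_width"],3),"F",s["ft_force"].round(1)); print(M.round(3))
def go(p,zax=None):
    "shift in tool axes (units) to tcp p; zax: wanted jaw axis angle (world xy) , tool down"
    s,M=st(); d=M.T@(np.array(p)-s["tool_pos"])/0.04; print("shift units",d.round(2))
    if zax is not None:
        z=np.array([np.cos(zax),np.sin(zax),0]); y=np.array([0,0,-1.])
        for z in (z,-z):
            W=np.c_[np.cross(y,z),y,z]; print("  turn units",(R.from_matrix(M.T@W).as_rotvec()/0.1).round(2))
E
python3 - <<'E'
from h import *
c=imaging.calibration("top"); im=cv2.imread("pics/top0.png"); 
show()
for n,p,z in [("knob",(202,184),.156),("pad",(235,237),.075),("choc",(229,184),.114),("slate",(321,227),.008),("carton",(388,220),.036),("scoop",(282,250),.02)]: print(n,ray(c,p,z).round(3))
g=cv2.cvtColor(im,cv2.COLOR_BGR2HSV)
m=((g[:,:,2]<85)&(g[:,:,1]<90)).astype(np.uint8)
sub=np.zeros_like(m); sub[180:275,295:350]=m[180:275,295:350]
k,_=cv2.findContours(sub,0,2); k=max(k,key=cv2.contourArea); r=cv2.minAreaRect(k); b=ray(c,cv2.boxPoints(r),.008); print(cv2.contourArea(k),b.round(3),b.mean(0))
wc=imaging.calibration("wrist"); s,M=st()
T=wc["world_from_camera"]; print("cam in tool",(M.T@(T[:3,3]-s["tool_pos"])).round(4),(M.T@T[:3,:3]).round(3), wc["mtx"])
cv2.imwrite("pics/topc.png",cv2.resize(im[140:280,130:430],None,fx=2.6,fy=2.6,interpolation=2))
E
```

```text
t 0.1 p [ 0.2654 -0.5651  0.2217] q [-1.31   0.528  1.434 -0.     1.181 -0.178] grip 0.999 F [0.  0.3 0.1]
[[-0.905 -0.001  0.425]
 [-0.425  0.002 -0.905]
 [-0.    -1.    -0.002]]
knob [[0.588 0.247 0.156]]
pad [[0.449 0.157 0.075]]
choc [[0.597 0.177 0.114]]
slate [[ 0.49  -0.096  0.008]]
carton [[ 0.514 -0.293  0.036]]
scoop [[0.417 0.02  0.02 ]]Traceback (most recent call last):
  File "<stdin>", line 8, in <module>
ValueError: max() iterable argument is empty
```

```bash
python3 - <<'E'
from h import *
im=cv2.imread("pics/top0.png"); 
wc=imaging.calibration("wrist"); s,M=st()
T=wc["world_from_camera"]; print("cam in tool",(M.T@(T[:3,3]-s["tool_pos"])).round(4),"\n",(M.T@T[:3,:3]).round(3), wc["mtx"][0,0])
go([.5,.2,.36],np.pi/2)
cv2.imwrite("pics/topc.png",cv2.resize(im[140:280,130:430],None,fx=2.6,fy=2.6,interpolation=2))
E
```

```text
cam in tool [-0.0786 -0.1615  0.0005] 
 [[ 0.001  0.959  0.282]
 [ 0.    -0.282  0.959]
 [ 1.    -0.001 -0.001]] 360.6914133237712
shift units [-13.44  -3.43 -14.83]
  turn units [  0.   -27.03  -0.03]
  turn units [0.02 4.39 0.  ]
```

View pics/topc.png

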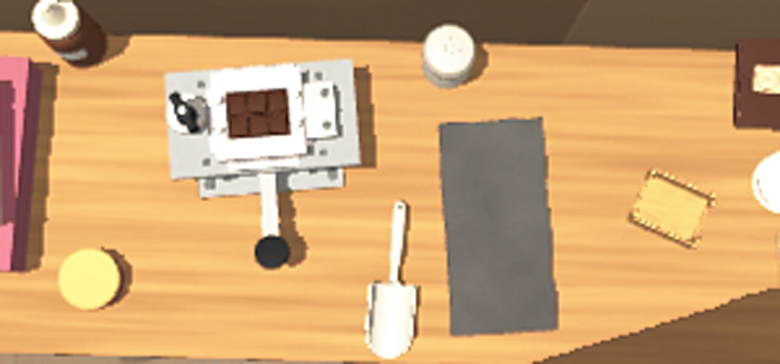

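The crop confirms the layout. The knob wing is roughly along the stand's x, and the carton is rotated clockwise by about 25°. Next I plan a combined shift and turn to a viewpoint over the stand.

```bash
cat >> h.py <<'E'
def plan(p,zang,n):
    s,M=st(); p0=s["tool_pos"]; y=np.array([0,0,-1.]); z=np.array([np.cos(zang),np.sin(zang),0])
    W=np.c_[np.cross(y,z),y,z]; rv=R.from_matrix(M.T@W).as_rotvec()/n
    dp=(np.array(p)-p0)/n
    rows=[[(( M@R.from_rotvec(rv*k).as_matrix()).T@dp/.04).round(2).tolist(),(rv/.1).round(2).tolist()] for k in range(n)]
    for i in range(0,n,12): print(str(rows[i:i+12]).replace(" ",""))
E
python3 -c "
from h import *
plan([.5,.2,.36],np.pi/2,28)"
```

```text
[[[-0.48,-0.12,-0.53],[0.0,-0.97,-0.0]],[[-0.53,-0.12,-0.48],[0.0,-0.97,-0.0]],[[-0.57,-0.12,-0.43],[0.0,-0.97,-0.0]],[[-0.61,-0.12,-0.37],[0.0,-0.97,-0.0]],[[-0.64,-0.12,-0.31],[0.0,-0.97,-0.0]],[[-0.67,-0.12,-0.25],[0.0,-0.97,-0.0]],[[-0.69,-0.12,-0.18],[0.0,-0.97,-0.0]],[[-0.71,-0.12,-0.11],[0.0,-0.97,-0.0]],[[-0.71,-0.12,-0.04],[0.0,-0.97,-0.0]],[[-0.71,-0.12,0.02],[0.0,-0.97,-0.0]],[[-0.71,-0.12,0.09],[0.0,-0.97,-0.0]],[[-0.7,-0.12,0.16],[0.0,-0.97,-0.0]]]
[[[-0.68,-0.12,0.23],[0.0,-0.97,-0.0]],[[-0.65,-0.12,0.29],[0.0,-0.97,-0.0]],[[-0.62,-0.12,0.35],[0.0,-0.97,-0.0]],[[-0.58,-0.12,0.41],[0.0,-0.97,-0.0]],[[-0.54,-0.12,0.47],[0.0,-0.97,-0.0]],[[-0.49,-0.12,0.52],[0.0,-0.97,-0.0]],[[-0.44,-0.12,0.56],[0.0,-0.97,-0.0]],[[-0.39,-0.12,0.6],[0.0,-0.97,-0.0]],[[-0.33,-0.12,0.64],[0.0,-0.97,-0.0]],[[-0.26,-0.12,0.66],[0.0,-0.97,-0.0]],[[-0.2,-0.12,0.69],[0.0,-0.97,-0.0]],[[-0.13,-0.12,0.7],[0.0,-0.97,-0.0]]]
[[[-0.06,-0.12,0.71],[0.0,-0.97,-0.0]],[[0.01,-0.12,0.71],[0.0,-0.97,-0.0]],[[0.07,-0.12,0.71],[0.0,-0.97,-0.0]],[[0.14,-0.12,0.7],[0.0,-0.97,-0.0]]]
```

step_arm(
  moves=[
    [[-0.48,-0.12,-0.53],[0,-0.97,0]],
    [[-0.53,-0.12,-0.48],[0,-0.97,0]],
    [[-0.57,-0.12,-0.43],[0,-0.97,0]],
    [[-0.61,-0.12,-0.37],[0,-0.97,0]],
    [[-0.64,-0.12,-0.31],[0,-0.97,0]],
    [[-0.67,-0.12,-0.25],[0,-0.97,0]],
    [[-0.69,-0.12,-0.18],[0,-0.97,0]],
    [[-0.71,-0.12,-0.11],[0,-0.97,0]],
    [[-0.71,-0.12,-0.04],[0,-0.97,0]],
    [[-0.71,-0.12,0.02],[0,-0.97,0]],
    [[-0.71,-0.12,0.09],[0,-0.97,0]],
    [[-0.7,-0.12,0.16],[0,-0.97,0]],
  ],
)

```text
clock: 1.1
tool_pos: [0.3568, -0.224, 0.2756]
eef_rot: [-1.241, 1.16, -1.142]
ft_force: [1.2, 0.4, 0.2]
grip_width: 1.004
```

```bash
python3 -c "
from h import *
show()
im=imaging.grab_frame('wrist'); cv2.imwrite('pics/w1.png',im[:,:,::-1]); np.save('w1.npy',imaging.calibration('wrist')['world_from_camera'])
plan([.5,.2,.36],np.pi/2,18)"
```

```text
t 1.1 p [ 0.3568 -0.224   0.2756] q [-0.829  0.18   1.836  0.003  1.136 -0.908] grip 1.004 F [1.2 0.4 0.2]
[[ 0.077 -0.005  0.997]
 [-0.997  0.01   0.077]
 [-0.01  -1.    -0.005]]
[[[-0.56,-0.11,0.25],[-0.0,-0.83,-0.01]],[[-0.54,-0.11,0.29],[-0.0,-0.83,-0.01]],[[-0.52,-0.11,0.34],[-0.0,-0.83,-0.01]],[[-0.49,-0.11,0.38],[-0.0,-0.83,-0.01]],[[-0.45,-0.11,0.42],[-0.0,-0.83,-0.01]],[[-0.42,-0.11,0.45],[-0.0,-0.83,-0.01]],[[-0.38,-0.11,0.48],[-0.0,-0.83,-0.01]],[[-0.34,-0.11,0.51],[-0.0,-0.83,-0.01]],[[-0.29,-0.11,0.54],[-0.0,-0.83,-0.01]],[[-0.25,-0.11,0.56],[-0.0,-0.83,-0.01]],[[-0.2,-0.11,0.58],[-0.0,-0.83,-0.01]],[[-0.15,-0.11,0.6],[-0.0,-0.83,-0.01]]]
[[[-0.1,-0.12,0.61],[-0.0,-0.83,-0.01]],[[-0.05,-0.12,0.61],[-0.0,-0.83,-0.01]],[[-0.0,-0.12,0.61],[-0.0,-0.83,-0.01]],[[0.05,-0.12,0.61],[-0.0,-0.83,-0.01]],[[0.1,-0.12,0.61],[-0.0,-0.83,-0.01]],[[0.15,-0.12,0.6],[-0.0,-0.83,-0.01]]]
```

step_arm(
  moves=[
    [[-0.56,-0.11,0.25],[0,-0.83,0]],
    [[-0.54,-0.11,0.29],[0,-0.83,0]],
    [[-0.52,-0.11,0.34],[0,-0.83,0]],
    [[-0.49,-0.11,0.38],[0,-0.83,0]],
    [[-0.45,-0.11,0.42],[0,-0.83,0]],
    [[-0.42,-0.11,0.45],[0,-0.83,0]],
    [[-0.38,-0.11,0.48],[0,-0.83,0]],
    [[-0.34,-0.11,0.51],[0,-0.83,0]],
    [[-0.29,-0.11,0.54],[0,-0.83,0]],
    [[-0.25,-0.11,0.56],[0,-0.83,0]],
    [[-0.2,-0.11,0.58],[0,-0.83,0]],
    [[-0.15,-0.11,0.6],[0,-0.83,0]],
  ],
)

```text
clock: 2.15
tool_pos: [0.4461, 0.0744, 0.332]
eef_rot: [-1.529, 0.365, -0.341]
ft_force: [0.8, -0.1, 0.3]
grip_width: 0.995
```

step_arm(
  moves=[
    [[-0.1,-0.12,0.61],[0,-0.83,0]],
    [[-0.05,-0.12,0.61],[0,-0.83,0]],
    [[0,-0.12,0.61],[0,-0.83,0]],
    [[0.05,-0.12,0.61],[0,-0.83,0]],
    [[0.1,-0.12,0.61],[0,-0.83,0]],
    [[0.15,-0.12,0.6],[0,-0.83,0]],
    [[0,0,0],[0,0,0]],
  ],
)

```text
clock: 2.73
tool_pos: [0.4873, 0.2265, 0.3619]
eef_rot: [-1.553, -0.048, 0.071]
ft_force: [-0.1, 0.2, -0.0]
grip_width: 0.999
```

```bash
python3 -c "
from h import *
show()
np.save('w2.npy',imaging.calibration('wrist')['world_from_camera'])
im=imaging.grab_frame('wrist'); cv2.imwrite('pics/w2.png',im[:,:,::-1]); 
"
```

```text
t 2.73 p [0.4873 0.2265 0.3619] q [ 0.216  0.273  1.453  0.02   1.427 -1.434] grip 0.999 F [-0.1  0.2 -0. ]
[[ 0.997 -0.015 -0.076]
 [ 0.076  0.017  0.997]
 [-0.014 -1.     0.018]]
```

View pics/w2.png

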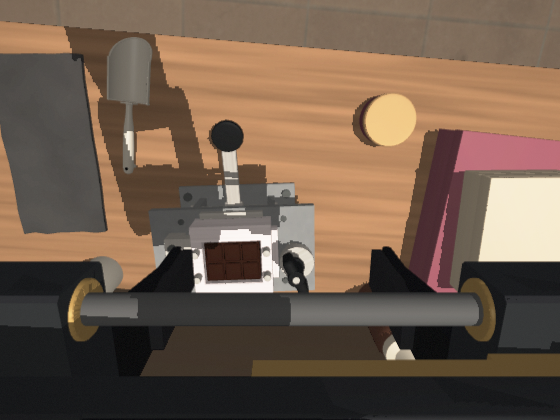

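The wrist view shows the chocolate at corners (205,243)–(262,281), the pad at (227,136), the deck's front edge from (151,210) to (313,205), and the wing at about (293,272).

```bash
cat > m2.py <<'E'
from h import *
c=dict(mtx=imaging.calibration('wrist')['mtx'],world_from_camera=np.load('w2.npy'))
im=cv2.imread('pics/w2.png'); g=cv2.cvtColor(im,cv2.COLOR_BGR2HSV)
def blob(m,x0,y0,x1,y1):
    s=np.zeros(m.shape,np.uint8); s[y0:y1,x0:x1]=m[y0:y1,x0:x1]
    k,_=cv2.findContours(s,0,2); return max(k,key=cv2.contourArea)
def yaw(e): a=np.arctan2(e[1],e[0]); return a
# chocolate
k=blob((g[:,:,1]>90)&(g[:,:,2]<120),195,230,272,295); r=cv2.minAreaRect(k); b=ray(c,cv2.boxPoints(r),.114)
ch=b.mean(0); e=[b[1]-b[0],b[2]-b[1]]; print("choc",r,ch.round(4),[(np.linalg.norm(v).round(4),np.degrees(yaw(v)).round(1)) for v in e])
# pad
k=blob(g[:,:,2]<45,205,112,250,156); (u,v),rad=cv2.minEnclosingCircle(k); pad=ray(c,(u,v),.075)[0]; print("pad",u,v,rad,pad.round(4))
d=pad-ch; print("pad->choc dist",np.linalg.norm(d[:2]).round(4),"stand yaw",np.degrees(np.arctan2(-d[1],-d[0])).round(2))
f=ray(c,[(151,210),(313,205)],.08); print("deck front",f.round(4),np.linalg.norm(f[1]-f[0]),np.degrees(yaw(f[1]-f[0]))-90)
# knob wing: very dark pixels
yw=np.radians(np.degrees(np.arctan2(-d[1],-d[0])))
cv2.imwrite('pics/w2c.png',cv2.resize(im[185:300,140:330],None,fx=4,fy=4,interpolation=2))
E
python3 m2.py
```

```text
choc ((232.5589141845703, 260.5904235839844), (37.04867172241211, 54.59219741821289), 87.87889862060547) [0.5986 0.1792 0.114 ] [(np.float64(0.066), np.float64(96.2)), (np.float64(0.0493), np.float64(5.3))]
pad 226.74217224121094 135.4971466064453 15.750290870666504 [0.4509 0.1621 0.075 ]
pad->choc dist 0.1487 stand yaw 6.63
deck front [[0.5508 0.07   0.08  ]
 [0.5297 0.2754 0.08  ]] 0.2065101449799474 5.850359988824536
```

View pics/w2c.png

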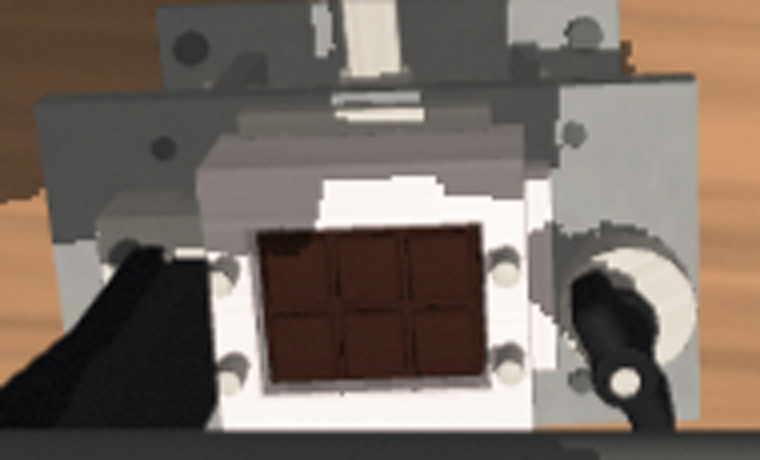

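```bash
python3 -c "
from h import *
plan([.41,.235,.30],np.radians(96.2),3)"
```

```text
[[[-0.62,0.52,0.12],[-0.05,-0.12,-0.05]],[[-0.62,0.52,0.13],[-0.05,-0.12,-0.05]],[[-0.62,0.51,0.14],[-0.05,-0.12,-0.05]]]
```

step_arm(
  moves=[
    [[-0.62,0.52,0.12],[-0.05,-0.12,-0.05]],
    [[-0.62,0.52,0.13],[-0.05,-0.12,-0.05]],
    [[-0.62,0.51,0.14],[-0.05,-0.12,-0.05]],
    [[0,0,0],[0,0,0]],
    [[0,0,0],[0,0,0]],
  ],
)

```text
clock: 3.2
tool_pos: [0.4048, 0.2299, 0.2942]
eef_rot: [-1.574, -0.075, 0.086]
ft_force: [0.8, 0.3, 1.4]
grip_width: 0.998
```

```bash
python3 -c "
from h import *
show()
np.save('w3.npy',imaging.calibration('wrist')['world_from_camera'])
im=imaging.grab_frame('wrist'); cv2.imwrite('pics/w3.png',im[:,:,::-1]); 
cv2.imwrite('pics/w3c.png',cv2.resize(im[100:300,130:400,::-1],None,fx=2.8,fy=2.8,interpolation=2)); 
"
```

```text
t 3.2 p [0.4048 0.2299 0.2942] q [ 0.278  0.224  1.716 -0.004  1.209 -1.394] grip 0.998 F [0.8 0.3 1.4]
[[ 0.995 -0.007 -0.102]
 [ 0.102 -0.005  0.995]
 [-0.007 -1.    -0.005]]
```

View pics/w3c.png

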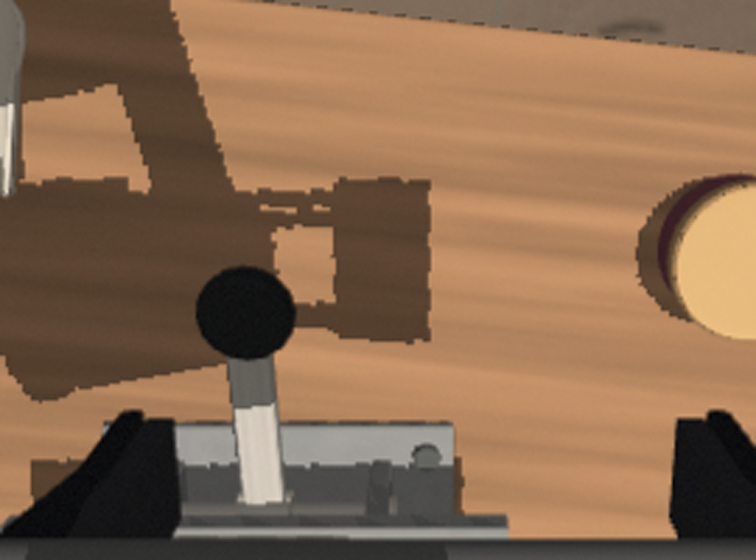

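This shows only the pad at crop (246,312), so I moved the wrong way: the gripper hides what lies ahead. I'll go forward instead.

step_arm(
  moves=[
    [[0.85,-0.25,0],[0,0,0]],
    [[0.85,-0.25,0],[0,0,0]],
    [[0.85,-0.25,-0.05],[0,0,0]],
    [[0.85,-0.2,-0.1],[0,0,0]],
    [[0.85,-0.15,-0.2],[0,0,0]],
    [[0,0,0],[0,0,0]],
    [[0,0,0],[0,0,0]],
  ],
)

```text
clock: 3.83
tool_pos: [0.5858, 0.2263, 0.3386]
eef_rot: [-1.577, -0.065, 0.078]
ft_force: [-0.8, -0.4, -0.6]
grip_width: 1.0
```

```bash
python3 -c "
from h import *
show()
np.save('w4.npy',imaging.calibration('wrist')['world_from_camera'])
im=imaging.grab_frame('wrist'); cv2.imwrite('pics/w4.png',im[:,:,::-1]); 
cv2.imwrite('pics/w4c.png',cv2.resize(im[60:265,130:400,::-1],None,fx=2.8,fy=2.8,interpolation=2)); 
"
```

```text
t 3.83 p [0.5858 0.2263 0.3386] q [ 0.194  0.434  1.265 -0.006  1.451 -1.467] grip 1.0 F [-0.8 -0.4 -0.6]
[[ 0.996 -0.008 -0.091]
 [ 0.091 -0.008  0.996]
 [-0.008 -1.    -0.007]]
```

View pics/w4c.png

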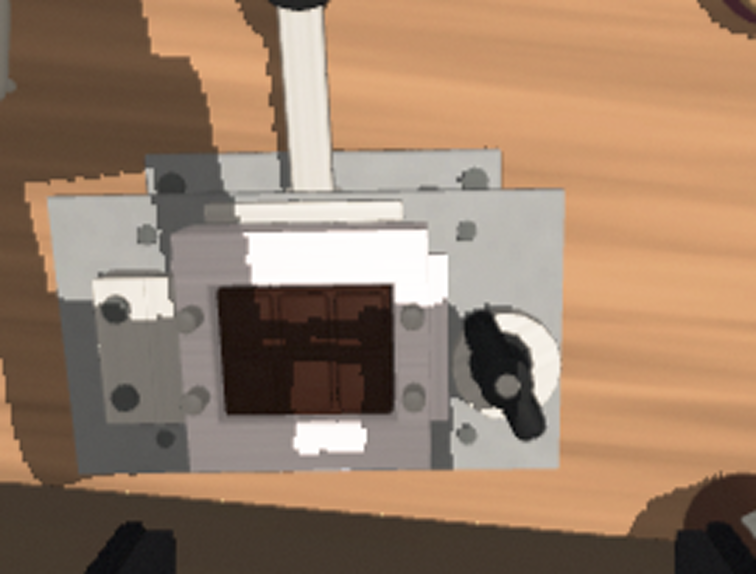

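The view shows the knob's axis screw at crop (508,386) and the wing from (480,320) to (532,432), about 25° from the stand's x towards +y. The chocolate's corners are (218,287)–(394,413), and the deck's corners are (48,197), (564,189), (557,468) and (78,474).

```bash
cat > m4.py <<'E'
from h import *
c=dict(mtx=imaging.calibration('wrist')['mtx'],world_from_camera=np.load('w4.npy'))
f=lambda p:(np.array(p,float)+.5)/2.8-.5+np.array([130,60])
w=ray(c,f([(508,386),(480,320),(532,432),(467,316),(495,314),(515,440),(545,430)]),.164); print("axis,ends,corners",w[:,:2].round(4)); e=w[2]-w[1]; print("wing angle",np.degrees(np.arctan2(e[1],e[0])), np.linalg.norm(e), w[1:3].mean(0), w[3:].mean(0))
d=ray(c,f([(48,197),(564,189),(557,468),(78,474)]),.08); print(d.round(4),d.mean(0)); 
e=d[1]-d[0]; print(np.linalg.norm(e),np.degrees(np.arctan2(e[1],e[0]))-90)
k=ray(c,f([(218,287),(393,284),(395,413),(224,416)]),.114); print("choc",k.mean(0)); e=k[1]-k[0]+k[2]-k[3]; print(np.degrees(np.arctan2(e[1],e[0]))-90,[np.linalg.norm(k[i]-k[i-1]).round(4) for i in range(4)])
th=np.radians(6.2)
for o in (d.mean(0),k.mean(0)):
    print("axis from stand", (o[:2]+.077*np.array([-np.sin(th),np.cos(th)])).round(4),"pad",(o[:2]-.15*np.array([np.cos(th),np.sin(th)])).round(4))
E
python3 m4.py
```

```text
axis,ends,corners [[0.5933 0.2545]
 [0.5713 0.2425]
 [0.6089 0.2647]
 [0.5703 0.238 ]
 [0.5688 0.2473]
 [0.6123 0.2591]
 [0.6078 0.2691]]
wing angle 30.521938466391877 0.04366959900482556 [0.59009565 0.25359975 0.164     ] [0.58980835 0.25339153 0.164     ]
[[0.552  0.0669 0.08  ]
 [0.5298 0.2764 0.08  ]
 [0.6489 0.2887 0.08  ]
 [0.6712 0.0785 0.08  ]] [0.60047536 0.17760738 0.08      ]
0.21067638521895934 6.0606743429750765
choc [0.59880056 0.17986972 0.114     ]
6.2630184332173116 [np.float64(0.0516), np.float64(0.0674), np.float64(0.0515), np.float64(0.0682)]
axis from stand [0.5922 0.2542] pad [0.4514 0.1614]
axis from stand [0.5905 0.2564] pad [0.4497 0.1637]
```

```bash
python3 -c "
from h import *
plan([.591,.2543,.20],np.radians(120.5),6)"
```

```text
[[[0.03,0.58,0.12],[0.01,-0.74,-0.01]],[[0.04,0.58,0.12],[0.01,-0.74,-0.01]],[[0.05,0.58,0.11],[0.01,-0.74,-0.01]],[[0.06,0.58,0.11],[0.01,-0.74,-0.01]],[[0.06,0.58,0.1],[0.01,-0.74,-0.01]],[[0.07,0.58,0.1],[0.01,-0.74,-0.01]]]
```

step_arm(
  moves=[
    [[0.03,0.58,0.12],[0.01,-0.74,-0.01]],
    [[0.04,0.58,0.12],[0.01,-0.74,-0.01]],
    [[0.05,0.58,0.11],[0.01,-0.74,-0.01]],
    [[0.06,0.58,0.11],[0.01,-0.74,-0.01]],
    [[0.06,0.58,0.1],[0.01,-0.74,-0.01]],
    [[0.07,0.58,0.1],[0.01,-0.74,-0.01]],
    [[0,0,0],[0,0,0]],
    [[0,0,0],[0,0,0]],
  ],
  claw=0.2,
  newtons=30,
)

```text
clock: 4.55
tool_pos: [0.589, 0.2528, 0.1999]
eef_rot: [-1.529, -0.434, 0.428]
ft_force: [0.7, -0.5, 1.0]
grip_width: 0.483
```

```bash
python3 -c "
from h import *
show()
plan([.591,.2543,.139],np.radians(120.5),3)"
```

```text
t 4.55 p [0.589  0.2528 0.1999] q [ 2.320e-01  5.720e-01  1.416e+00 -1.000e-03  1.149e+00 -1.888e+00] grip 0.483 F [ 0.7 -0.5  1. ]
[[ 0.853  0.004 -0.522]
 [ 0.522 -0.     0.853]
 [ 0.003 -1.    -0.002]]
[[[0.02,0.51,0.0],[0.01,0.06,0.01]],[[0.02,0.51,0.0],[0.01,0.06,0.01]],[[0.02,0.51,0.0],[0.01,0.06,0.01]]]
```

step_arm(
  moves=[
    [[0.02,0.51,0],[0,0.06,0]],
    [[0.02,0.51,0],[0,0.06,0]],
    [[0.02,0.51,0],[0,0.06,0]],
    [[0,0,0],[0,0,0]],
  ],
)

```text
clock: 4.88
tool_pos: [0.5943, 0.2542, 0.1456]
eef_rot: [-1.534, -0.422, 0.398]
ft_force: [-0.8, -0.7, 0.4]
grip_width: 0.409
```

step_arm(
  moves=[
    [[0,0,0],[0,0,0]],
    [[0,0,0],[0,0,0]],
    [[0,0,0],[0,0,0]],
    [[0,0,0],[0,0,0]],
    [[0,0,0],[0,0,0]],
  ],
  claw=1,
)

```text
clock: 5.3
tool_pos: [0.5957, 0.2563, 0.1528]
eef_rot: [-1.53, -0.425, 0.389]
ft_force: [0.6, 4.2, -10.2]
grip_width: 0.136
```

```bash
python3 -c "
from h import *
show(); print(st()[0]['torque'])
imaging.grab_frame('wrist')"
```

```text
t 5.3 p [0.5957 0.2563 0.1528] q [ 0.233  0.63   1.453  0.003  1.036 -1.858] grip 0.136 F [  0.6   4.2 -10.2]
[[ 0.868  0.022 -0.496]
 [ 0.496  0.008  0.868]
 [ 0.023 -1.    -0.004]]
[ 0.84286479 -0.14839014  0.11296861]
```

step_arm(
  moves=[
    [[0,0,0],[0,0,0]],
    [[0,0,0],[0,0,0]],
  ],
)

```text
clock: 5.52
tool_pos: [0.5957, 0.2563, 0.1527]
eef_rot: [-1.531, -0.427, 0.39]
ft_force: [0.6, 1.4, -4.1]
grip_width: 0.134
```

```bash
python3 -c "
from h import *
show(); print(st()[0]['torque'])
im=imaging.grab_frame('scene'); cv2.imwrite('pics/s5.png',cv2.resize(im[160:300,170:320,::-1],None,fx=4,fy=4,interpolation=2))"
```

```text
t 5.52 p [0.5957 0.2563 0.1527] q [ 2.340e-01  6.300e-01  1.453e+00  1.000e-03  1.036e+00 -1.859e+00] grip 0.134 F [ 0.6  1.4 -4.1]
[[ 0.867  0.022 -0.498]
 [ 0.498  0.007  0.867]
 [ 0.023 -1.    -0.005]]
[ 0.35282575 -0.17153537  0.11760181]
```

View pics/s5.png

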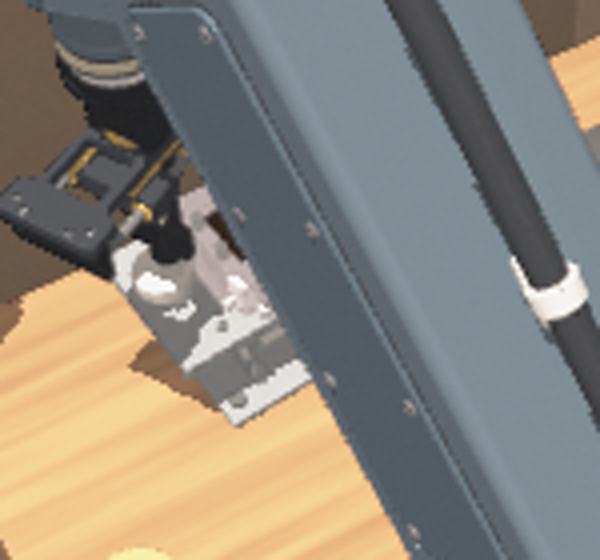

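The scene view shows the fingers closed on the wing. I turn clockwise about the knob's axis.

step_arm(
  moves=[
    [[0,0,-0.01],[0,0.8,0]],
    [[0,0,-0.01],[0,0.8,0]],
    [[0,0,-0.01],[0,0.8,0]],
    [[0,0,-0.01],[0,0.8,0]],
    [[0,0,-0.01],[0,0.8,0]],
    [[0,0,-0.01],[0,0.8,0]],
  ],
)

```text
clock: 6.07
tool_pos: [0.5964, 0.2539, 0.1527]
eef_rot: [-1.565, -0.033, -0.001]
ft_force: [0.1, 2.3, -4.3]
grip_width: 0.133
```

```bash
cat >> h.py <<'E'
def ang():
    s,M=st(); print("t",round(s["clock"],2),"zang",np.degrees(np.arctan2(M[1,2],M[0,2])).round(1),"p",s["tool_pos"].round(4),"F",s["ft_force"].round(1),"T",s["torque"].round(2),"grip",s["grip_width"].round(3),"down",M[:,1].round(3),"q",s["joints"].round(2))
E
python3 -c "
from h import *
ang()"
```

```text
Traceback (most recent call last):
  File "h.py", line 30, in ang
    s,M=st(); print("t",round(s["clock"],2),"zang",np.degrees(np.arctan2(M[1,2],M[0,2])).round(1),"p",s["tool_pos"].round(4),"F",s["ft_force"].round(1),"T",s["torque"].round(2),"grip",s["grip_width"].round(3),"down",M[:,1].round(3),"q",s["joints"].round(2))
                                                                                                                                                                                        ^^^^^^^^^^^^^^^^^^^^^
AttributeError: 'float' object has no attribute 'round'
```

step_arm(
  moves=[
    [[0,0,-0.01],[0,0.8,0]],
    [[0,0,-0.01],[0,0.8,0]],
    [[0,0,-0.01],[0,0.8,0]],
    [[0,0,-0.01],[0,0.8,0]],
    [[0,0,-0.01],[0,0.8,0]],
    [[0,0,-0.01],[0,0.8,0]],
    [[0,0,-0.01],[0,0.8,0]],
    [[0,0,-0.01],[0,0.8,0]],
  ],
)

```text
clock: 6.73
tool_pos: [0.5954, 0.2506, 0.1527]
eef_rot: [-1.5, 0.494, -0.522]
ft_force: [0.3, 1.6, -4.5]
grip_width: 0.134
```

```bash
sed -i 's/s\["grip_width"\].round(3)/round(s["grip_width"],3)/' h.py; python3 -c "
from h import *
ang()"
```

```text
t 6.73 zang 52.8 p [0.5954 0.2506 0.1527] F [ 0.3  1.6 -4.5] T [ 0.3  -0.03  0.26] grip 0.134 down [ 0.02   0.004 -1.   ] q [ 0.23  0.63  1.46 -0.    1.04 -0.69]
```

step_arm(
  moves=[
    [[0,0,-0.01],[0,0.8,0]],
    [[0,0,-0.01],[0,0.8,0]],
    [[0,0,-0.01],[0,0.8,0]],
  ],
)

```text
clock: 6.98
tool_pos: [0.5953, 0.2505, 0.1528]
eef_rot: [-1.442, 0.683, -0.711]
ft_force: [0.3, 4.0, -4.1]
grip_width: 0.161
```

```bash
python3 -c "
from h import *
ang()"
```

```text
t 6.98 zang 38.7 p [0.5953 0.2505 0.1528] F [ 0.3  4.  -4.1] T [ 0.52 -0.12  1.  ] grip 0.161 down [ 0.021  0.004 -1.   ] q [ 0.23  0.63  1.46 -0.    1.03 -0.45]
```

step_arm(
  moves=[
    [[0,0,-0.01],[0,0.7,0]],
    [[0,0,-0.01],[0,0.7,0]],
  ],
)

```text
clock: 7.15
tool_pos: [0.5952, 0.2505, 0.1529]
eef_rot: [-1.402, 0.788, -0.818]
ft_force: [2.1, 1.7, -4.6]
grip_width: 0.18
```

```bash
python3 -c "
from h import *
ang()"
```

```text
t 7.15 zang 30.8 p [0.5952 0.2505 0.1529] F [ 2.1  1.7 -4.6] T [ 0.35 -0.23  1.34] grip 0.18 down [ 0.023  0.003 -1.   ] q [ 0.23  0.63  1.46 -0.    1.03 -0.31]
```

step_arm(
  moves=[
    [[0,0,0],[0,0.2,0]],
    [[0,0,0],[0,0.2,0]],
    [[0,0,0],[0,0,0]],
    [[0,0,0],[0,0,0]],
  ],
  newtons=60,
)

```text
clock: 7.48
tool_pos: [0.5947, 0.2507, 0.1529]
eef_rot: [-1.395, 0.811, -0.842]
ft_force: [0.5, 1.8, -4.4]
grip_width: 0.166
```

```bash
python3 -c "
from h import *
ang()"
```

```text
t 7.48 zang 29.1 p [0.5947 0.2507 0.1529] F [ 0.5  1.8 -4.4] T [ 0.41 -0.01  1.21] grip 0.166 down [ 0.023  0.001 -1.   ] q [ 0.23  0.63  1.46 -0.01  1.03 -0.28]
```

step_arm(
  moves=[
    [[0,0,0],[0,0,0]],
    [[0,0,0],[0,0,0]],
    [[0,0,0],[0,0,0]],
    [[0,-0.6,0],[0,0,0]],
    [[0,-1,0],[0,0,0]],
    [[0,-1,0],[0,-0.8,0]],
    [[0,-1,0],[0,-1,0]],
    [[0,-1,0],[0,-1,0]],
    [[0,0,0],[0,-1,0]],
    [[0,0,0],[0,-1,0]],
  ],
  claw=0,
  newtons=20,
)

```text
clock: 8.32
tool_pos: [0.5935, 0.2464, 0.3507]
eef_rot: [-1.51, 0.437, -0.48]
ft_force: [0.3, -0.1, -0.6]
grip_width: 0.497
```

```bash
python3 -c "
from h import *
ang(); plan([.55,.2263,.339],np.radians(96.2),6)"
```

```text
t 8.32 zang 56.4 p [0.5935 0.2464 0.3507] F [ 0.3 -0.1 -0.6] T [ 0.09 -0.11  0.07] grip 0.497 down [ 0.029  0.003 -1.   ] q [ 0.22  0.43  1.24 -0.    1.44 -0.76]
[[[-0.11,0.04,-0.17],[-0.02,-1.16,0.05]],[[-0.12,0.04,-0.16],[-0.02,-1.16,0.05]],[[-0.14,0.04,-0.14],[-0.02,-1.16,0.05]],[[-0.16,0.05,-0.12],[-0.02,-1.16,0.05]],[[-0.17,0.05,-0.11],[-0.02,-1.16,0.05]],[[-0.18,0.05,-0.09],[-0.02,-1.16,0.05]]]
```

step_arm(
  moves=[
    [[-0.11,0.04,-0.17],[0,-1,0.05]],
    [[-0.12,0.04,-0.16],[0,-1,0.05]],
    [[-0.14,0.04,-0.14],[0,-1,0.05]],
    [[-0.16,0.05,-0.12],[0,-1,0.05]],
    [[-0.17,0.05,-0.1],[0,-1,0.05]],
    [[-0.18,0.05,-0.09],[0,-1,0.05]],
    [[0,0,0],[0,-0.8,0]],
    [[0,0,0],[0,0,0]],
  ],
  claw=1,
)

```text
clock: 8.98
tool_pos: [0.5518, 0.2248, 0.3505]
eef_rot: [-1.552, -0.107, 0.071]
ft_force: [-0.3, -0.0, -0.1]
grip_width: 0.029
```

```bash
python3 -c "
from h import *
ang()
np.save('w6.npy',imaging.calibration('wrist')['world_from_camera'])
im=imaging.grab_frame('wrist'); cv2.imwrite('pics/w6.png',im[:,:,::-1]); 
cv2.imwrite('pics/w6c.png',cv2.resize(im[60:265,130:400,::-1],None,fx=2.8,fy=2.8,interpolation=2)); 
plan([.449,.1617,.12],np.radians(96.2),7)
"
```

```text
t 8.98 zang 96.5 p [0.5518 0.2248 0.3505] F [-0.3 -0.  -0.1] T [ 0.1  -0.11  0.  ] grip 0.029 down [ 0.022  0.018 -1.   ] q [ 0.19  0.36  1.36  0.01  1.4  -1.49]
[[[-0.41,0.81,-0.2],[-0.02,0.0,0.03]],[[-0.41,0.81,-0.19],[-0.02,0.0,0.03]],[[-0.4,0.81,-0.19],[-0.02,0.0,0.03]],[[-0.4,0.82,-0.19],[-0.02,0.0,0.03]],[[-0.4,0.82,-0.19],[-0.02,0.0,0.03]],[[-0.4,0.82,-0.19],[-0.02,0.0,0.03]],[[-0.39,0.82,-0.19],[-0.02,0.0,0.03]]]
```

View pics/w6c.png

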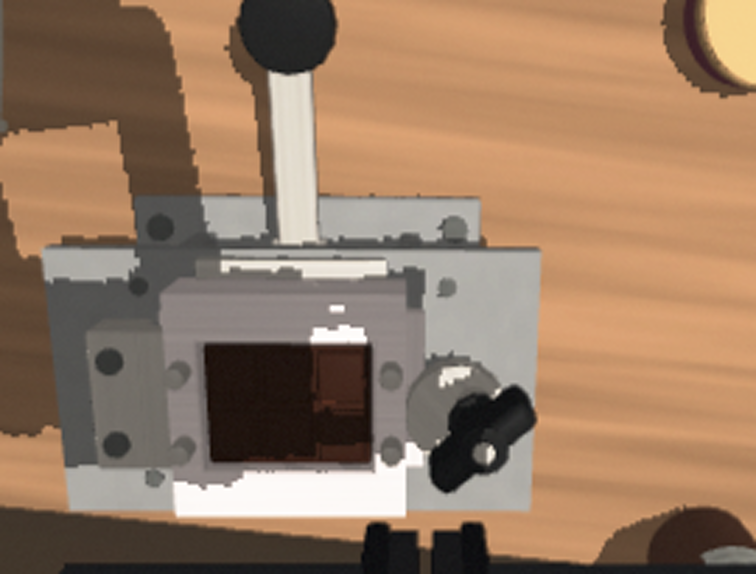

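The eccentric now bears on the mould's +y side. The wing runs from crop (443,478) to (530,400), turned about 73°, and the pad is at (287,27). I check how far the mould has shifted.

```bash
python3 - <<'E'
from h import *
f=lambda p:(np.array(p,float)+.5)/2.8-.5+np.array([130,60])
m=imaging.calibration('wrist')['mtx']
for n,dk,ck,mk in (("w4",[(48,197),(564,189),(557,468),(78,474)],[(218,287),(393,284),(395,413),(224,416)],[(170,237),(429,228)]),("w6",[(43,249),(541,249),(530,511),(71,511)],[(203,344),(371,343),(372,466),(210,466)],[(161,283),(406,279)])):
    c=dict(mtx=m,world_from_camera=np.load(n+'.npy')); d=ray(c,f(dk),.08); k=ray(c,f(ck),.114)
    e=d[1]-d[0]; e=e[:2]/np.linalg.norm(e[:2]); x=np.array([e[1],-e[0]]); v=(k.mean(0)-d.mean(0))[:2]
    q=(ray(c,f(mk),.116).mean(0)-d.mean(0))[:2]
    print(n,d.mean(0).round(4),k.mean(0).round(4),"choc in stand x,y",(v@x).round(4),(v@e).round(4),"mould front edge y",(q@e).round(4))
c=dict(mtx=m,world_from_camera=np.load('w6.npy'))
w=ray(c,f([(443,478),(530,400),(487,455)]),.164); e=w[0]-w[1]; print(w,np.degrees(np.arctan2(e[1],e[0])))
print("pad",ray(c,f((287.5,26)),.075))
E
```

```text
w4 [0.6005 0.1776 0.08  ] [0.5988 0.1799 0.114 ] choc in stand x,y -0.0014 0.0024 mould front edge y 0.0018
w6 [0.6004 0.1781 0.08  ] [0.5994 0.1781 0.114 ] choc in stand x,y -0.0011 0.0002 mould front edge y 0.0003
[[0.60482426 0.24058056 0.164     ]
 [0.57169853 0.26807855 0.164     ]
 [0.59417467 0.25548922 0.164     ]] -39.696392414508985
pad [[0.45254897 0.16250281 0.075     ]]
```

The mould has moved about 2 mm to -y, against the stop, so it is clamped. Next I go over the pad.

step_arm(
  moves=[
    [[-0.4,0.81,-0.2],[0,0,0]],
    [[-0.4,0.81,-0.19],[0,0,0]],
    [[-0.4,0.81,-0.19],[0,0,0]],
    [[-0.4,0.81,-0.19],[0,0,0]],
    [[-0.4,0.81,-0.19],[0,0,0]],
    [[-0.4,0.81,-0.19],[0,0,0]],
    [[-0.4,0.81,-0.19],[0,0,0]],
    [[0,0,0],[0,0,0]],
    [[0,0,0],[0,0,0]],
  ],
)

```text
clock: 9.78
tool_pos: [0.4615, 0.1642, 0.1202]
eef_rot: [-1.546, -0.103, 0.023]
ft_force: [0.4, -0.2, 0.8]
grip_width: 0.004
```

```bash
python3 -c "
from h import *
ang(); plan([.451,.162,.08],np.radians(96.2),3)
"
```

```text
t 9.78 zang 94.6 p [0.4615 0.1642 0.1202] F [ 0.4 -0.2  0.8] T [ 0.12 -0.16  0.01] grip 0.004 down [ 0.05   0.025 -0.998] q [ 0.1   0.5   1.91  0.03  0.69 -1.57]
[[[-0.11,0.33,-0.02],[-0.07,-0.09,0.17]],[[-0.1,0.33,-0.02],[-0.07,-0.09,0.17]],[[-0.09,0.33,-0.01],[-0.07,-0.09,0.17]]]
```

step_arm(
  moves=[
    [[-0.11,0.33,-0.02],[-0.07,-0.09,0.17]],
    [[-0.1,0.33,-0.02],[-0.07,-0.09,0.17]],
    [[-0.09,0.33,-0.01],[-0.07,-0.09,0.17]],
    [[0,0.3,0],[0,0,0]],
    [[0,0.3,0],[0,0,0]],
    [[0,0.3,0],[0,0,0]],
    [[0,0.3,0],[0,0,0]],
  ],
)

```text
clock: 10.37
tool_pos: [0.4651, 0.1646, 0.0414]
eef_rot: [-1.571, -0.096, 0.067]
ft_force: [-2.7, -2.0, 6.8]
grip_width: 0.007
```

```bash
python3 -c "
from h import *
ang()
"
```

```text
t 10.37 zang 95.9 p [0.4651 0.1646 0.0414] F [-2.7 -2.   6.8] T [-0.38  0.43  0.06] grip 0.007 down [ 0.018 -0.001 -1.   ] q [ 0.12  0.66  1.91 -0.01  0.55 -1.55]
```

step_arm(
  moves=[
    [[-0.05,0.2,0],[0,0,0]],
    [[-0.05,0.2,0],[0,0,0]],
    [[0,0.2,0],[0,0,0]],
    [[0,0.2,0],[0,0,0]],
  ],
)

```text
clock: 10.7
tool_pos: [0.4658, 0.1646, 0.0357]
eef_rot: [-1.575, -0.107, 0.06]
ft_force: [-14.8, -5.9, 64.4]
grip_width: 0.003
```

```bash
python3 -c "
from h import *
ang()
"
```

```text
t 10.7 zang 96.1 p [0.4658 0.1646 0.0357] F [-14.8  -5.9  64.4] T [-0.84  2.01 -0.01] grip 0.003 down [ 0.03  -0.004 -1.   ] q [ 0.12  0.67  1.92 -0.02  0.52 -1.55]
```

step_arm(
  moves=[
    [[0,0.25,0],[0,0,0]],
    [[0,0.25,0],[0,0,0]],
    [[0,0.25,0],[0,0,0]],
  ],
)

```text
clock: 10.95
tool_pos: [0.4658, 0.1646, 0.0353]
eef_rot: [-1.578, -0.118, 0.054]
ft_force: [-20.0, -7.6, 86.8]
grip_width: 0.005
```

```bash
python3 -c "
from h import *
ang()
"
```

```text
t 10.95 zang 96.3 p [0.4658 0.1646 0.0353] F [-20.   -7.6  86.8] T [-1.06  2.5  -0.13] grip 0.005 down [ 0.041 -0.007 -0.999] q [ 0.12  0.67  1.93 -0.02  0.5  -1.54]
```

Lever is on its stop. I lift off and head for the chocolate.

step_arm(
  moves=[
    [[0,-0.4,0],[0,0,0]],
    [[0,-0.8,0],[0,0,0]],
    [[0,-1,0],[0,0,0]],
    [[0,-1,0],[0,0,0]],
    [[0,-1,0],[0,0,0]],
    [[0,-1,0],[0,0,0]],
    [[0,-1,0],[0,0,0]],
    [[0,0,0],[0,0,0]],
  ],
  claw=-1,
)

```text
clock: 11.62
tool_pos: [0.469, 0.1707, 0.3105]
eef_rot: [-1.574, -0.153, 0.011]
ft_force: [1.4, -0.5, -0.1]
grip_width: 0.527
```

```bash
python3 -c "
from h import *
ang();plan([.593,.178,.30],np.radians(6.2),17)
"
```

```text
t 11.62 zang 95.9 p [0.469  0.1707 0.3105] F [ 1.4 -0.5 -0.1] T [ 0.11 -0.14 -0.05] grip 0.527 down [ 0.091 -0.001 -0.996] q [ 0.13  0.22  1.68 -0.01  1.15 -1.54]
[[[0.18,0.03,-0.01],[-0.04,0.92,0.05]],[[0.18,0.03,0.01],[-0.04,0.92,0.05]],[[0.18,0.03,0.03],[-0.04,0.92,0.05]],[[0.18,0.03,0.04],[-0.04,0.92,0.05]],[[0.17,0.03,0.06],[-0.04,0.92,0.05]],[[0.17,0.03,0.07],[-0.04,0.92,0.05]],[[0.16,0.03,0.09],[-0.04,0.92,0.05]],[[0.15,0.03,0.1],[-0.04,0.92,0.05]],[[0.14,0.02,0.12],[-0.04,0.92,0.05]],[[0.13,0.02,0.13],[-0.04,0.92,0.05]],[[0.12,0.02,0.14],[-0.04,0.92,0.05]],[[0.1,0.02,0.15],[-0.04,0.92,0.05]]]
[[[0.09,0.02,0.16],[-0.04,0.92,0.05]],[[0.07,0.02,0.17],[-0.04,0.92,0.05]],[[0.06,0.02,0.17],[-0.04,0.92,0.05]],[[0.04,0.02,0.18],[-0.04,0.92,0.05]],[[0.03,0.02,0.18],[-0.04,0.92,0.05]]]
```

step_arm(
  moves=[
    [[0.18,0.03,-0.01],[-0.04,0.92,0.05]],
    [[0.18,0.03,0.01],[-0.04,0.92,0.05]],
    [[0.18,0.03,0.03],[-0.04,0.92,0.05]],
    [[0.18,0.03,0.04],[-0.04,0.92,0.05]],
    [[0.17,0.03,0.06],[-0.04,0.92,0.05]],
    [[0.17,0.03,0.07],[-0.04,0.92,0.05]],
    [[0.16,0.03,0.09],[-0.04,0.92,0.05]],
    [[0.15,0.03,0.1],[-0.04,0.92,0.05]],
    [[0.14,0.02,0.12],[-0.04,0.92,0.05]],
    [[0.13,0.02,0.13],[-0.04,0.92,0.05]],
    [[0.12,0.02,0.14],[-0.04,0.92,0.05]],
    [[0.1,0.02,0.15],[-0.04,0.92,0.05]],
  ],
)

```text
clock: 12.62
tool_pos: [0.5766, 0.1811, 0.3334]
eef_rot: [-1.378, 0.768, -0.877]
ft_force: [-0.5, 0.7, 0.4]
grip_width: 1.003
```

step_arm(
  moves=[
    [[0.09,0.02,0.16],[-0.04,0.92,0.05]],
    [[0.07,0.02,0.17],[-0.04,0.92,0.05]],
    [[0.06,0.02,0.17],[-0.04,0.92,0.05]],
    [[0.04,0.02,0.18],[-0.04,0.92,0.05]],
    [[0.03,0.02,0.18],[-0.04,0.92,0.05]],
    [[0,0,0],[0,0,0]],
    [[0,0,0],[0,0,0]],
  ],
)

```text
clock: 13.2
tool_pos: [0.6227, 0.1839, 0.3412]
eef_rot: [-1.165, 1.152, -1.215]
ft_force: [-3.9, -0.0, -2.5]
grip_width: 0.997
```

```bash
python3 -c "
from h import *
ang()
np.save('w7.npy',imaging.calibration('wrist')['world_from_camera'])
im=imaging.grab_frame('wrist'); cv2.imwrite('pics/w7.png',im[:,:,::-1]); 
cv2.imwrite('pics/w7c.png',cv2.resize(im[60:300,130:430,::-1],None,fx=2.5,fy=2.5,interpolation=2)); 
"
```

```text
t 13.2 zang 1.2 p [0.6227 0.1839 0.3412] F [-3.9 -0.  -2.5] T [ 0.06  0.29 -0.06] grip 0.997 down [ 0.063  0.012 -0.998] q [0.11 0.43 1.27 0.   1.38 0.09]
```

View pics/w7c.png

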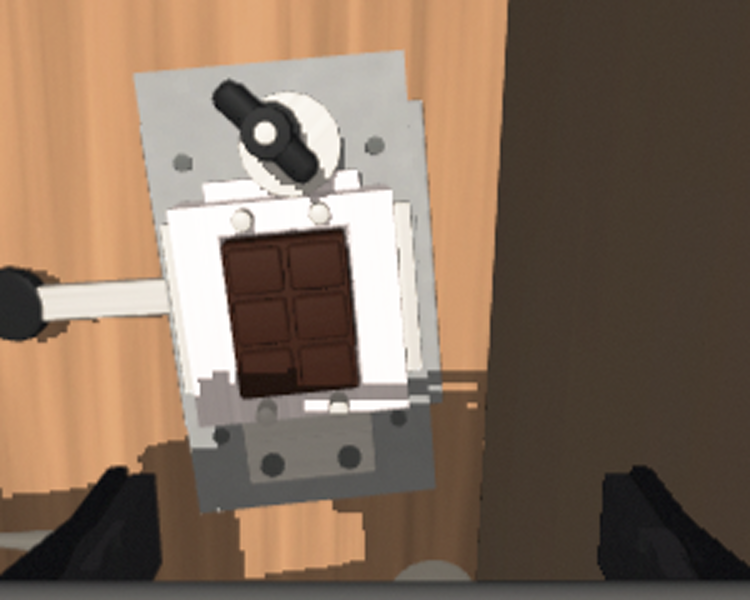

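The chocolate is raised above the mould, with crop corners (222,237), (347,227), (359,388) and (241,398). The lever is down at (20,303) and the eccentric lies over the flange.

```bash
python3 - <<'E'
from h import *
f=lambda p:(np.array(p,float)+.5)/2.5-.5+np.array([130,60])
c=dict(mtx=imaging.calibration('wrist')['mtx'],world_from_camera=np.load('w7.npy'))
k=ray(c,f([(221,237),(347,227),(359,388),(241,398)]),.131); print(k.round(4),k.mean(0),[np.linalg.norm(k[i]-k[i-1]).round(4) for i in range(4)])
e=k[0]-k[3]+k[1]-k[2]; print("yaw",np.degrees(np.arctan2(e[1],e[0]))-90)
d=ray(c,f([(135,72),(403,51),(435,488),(201,512)]),.08); print("deck",d.mean(0))
ang(); plan([.5995,.1785,.20],np.radians(6.2),5)
E
```

```text
[[0.572  0.2118 0.131 ]
 [0.6233 0.2165 0.131 ]
 [0.6292 0.1475 0.131 ]
 [0.5787 0.143  0.131 ]] [0.60080709 0.17971477 0.131     ] [np.float64(0.0691), np.float64(0.0515), np.float64(0.0692), np.float64(0.0508)]
yaw 5.204398390161515
deck [0.60102855 0.17788603 0.08      ]
t 13.25 zang 1.2 p [0.6225 0.1839 0.3412] F [-0.1  0.3 -0.2] T [0.04 0.02 0.01] grip 1.0 down [ 0.063  0.012 -0.998] q [0.11 0.43 1.27 0.   1.38 0.09]
[[[0.03,0.7,-0.16],[-0.13,-0.17,-0.01]],[[0.03,0.7,-0.15],[-0.13,-0.17,-0.01]],[[0.02,0.7,-0.14],[-0.13,-0.17,-0.01]],[[0.02,0.7,-0.13],[-0.13,-0.17,-0.01]],[[0.02,0.7,-0.13],[-0.13,-0.17,-0.01]]]
```

step_arm(
  moves=[
    [[0.03,0.7,-0.16],[-0.13,-0.17,0]],
    [[0.03,0.7,-0.15],[-0.13,-0.17,0]],
    [[0.02,0.7,-0.14],[-0.13,-0.17,0]],
    [[0.02,0.7,-0.13],[-0.13,-0.17,0]],
    [[0.02,0.7,-0.13],[-0.13,-0.17,0]],
    [[0,0,0],[0,0,0]],
    [[0,0,0],[0,0,0]],
  ],
)

```text
clock: 13.83
tool_pos: [0.6028, 0.1817, 0.2044]
eef_rot: [-1.249, 1.109, -1.119]
ft_force: [0.2, 0.5, 0.4]
grip_width: 0.998
```

```bash
python3 - <<'E'
from h import *
ang(); plan([.6,.179,.121],np.radians(6),5)
E
```

```text
t 13.83 zang 7.2 p [0.6028 0.1817 0.2044] F [0.2 0.5 0.4] T [-0.01 -0.13  0.02] grip 0.998 down [ 0.015  0.008 -1.   ] q [ 0.11  0.55  1.45  0.01  1.13 -0.02]
[[[0.01,0.42,-0.02],[-0.03,0.04,-0.01]],[[0.01,0.42,-0.02],[-0.03,0.04,-0.01]],[[0.01,0.42,-0.02],[-0.03,0.04,-0.01]],[[0.01,0.42,-0.02],[-0.03,0.04,-0.01]],[[0.01,0.42,-0.02],[-0.03,0.04,-0.01]]]
```

step_arm(
  moves=[
    [[0.01,0.42,-0.02],[-0.03,0.04,0]],
    [[0.01,0.42,-0.02],[-0.03,0.04,0]],
    [[0.01,0.42,-0.02],[-0.03,0.04,0]],
    [[0.01,0.42,-0.02],[-0.03,0.04,0]],
    [[0.01,0.42,-0.02],[-0.03,0.04,0]],
    [[0,0,0],[0,0,0]],
    [[0,0,0],[0,0,0]],
  ],
)

```text
clock: 14.42
tool_pos: [0.6133, 0.183, 0.135]
eef_rot: [-1.227, 1.108, -1.138]
ft_force: [0.5, 0.5, 0.5]
grip_width: 1.001
```

```bash
python3 - <<'E'
from h import *
ang(); plan([.6,.179,.121],np.radians(6),1)
E
```

```text
t 14.42 zang 6.3 p [0.6133 0.183  0.135 ] F [0.5 0.5 0.5] T [-0.01 -0.12  0.01] grip 1.001 down [ 0.034  0.01  -0.999] q [ 0.11  0.64  1.5   0.01  0.97 -0.  ]
[[[0.07,0.34,-0.35],[-0.35,0.05,-0.07]]]
```

step_arm(
  moves=[
    [[0.04,0,-0.15],[-0.12,0.02,-0.03]],
    [[0.03,0,-0.15],[-0.12,0.02,-0.03]],
    [[0,0.05,-0.05],[-0.08,0,0]],
    [[0,0.03,0],[0,0,0]],
  ],
)

```text
clock: 14.75
tool_pos: [0.6027, 0.1792, 0.1385]
eef_rot: [-1.248, 1.122, -1.136]
ft_force: [0.3, -0.4, 0.7]
grip_width: 1.003
```

```bash
python3 - <<'E'
from h import *
ang(); plan([.6,.179,.121],np.radians(6),2)
E
```

```text
t 14.75 zang 6.1 p [0.6027 0.1792 0.1385] F [ 0.3 -0.4  0.7] T [-0.06 -0.09  0.02] grip 1.003 down [ 0.012  0.001 -1.   ] q [ 0.11  0.63  1.51 -0.    0.99  0.01]
[[[-0.0,0.22,-0.04],[-0.06,0.01,-0.0]],[[-0.0,0.22,-0.04],[-0.06,0.01,-0.0]]]
```

step_arm(
  moves=[
    [[0,0.22,-0.04],[-0.06,0.01,0]],
    [[0,0.2,-0.04],[-0.06,0.01,0]],
    [[0,0.12,-0.01],[-0.02,0,0]],
    [[0,0.06,0],[0,0,0]],
  ],
)

```text
clock: 15.08
tool_pos: [0.6004, 0.179, 0.1163]
eef_rot: [-1.255, 1.132, -1.133]
ft_force: [-4.6, -0.8, 27.1]
grip_width: 1.001
```

```bash
python3 - <<'E'
from h import *
ang(); plan([.6,.179,.121],np.radians(6),2)
E
```

```text
t 15.08 zang 5.9 p [0.6004 0.179  0.1163] F [-4.6 -0.8 27.1] T [-0.17  1.39 -0.07] grip 1.001 down [ 0.001  0.    -1.   ] q [0.11 0.66 1.52 0.   0.96 0.01]
[[[-0.0,-0.06,-0.01],[-0.01,-0.0,-0.0]],[[-0.0,-0.06,-0.01],[-0.01,-0.0,-0.0]]]
```

step_arm(
  moves=[
    [[0,-0.07,0],[0,0,0]],
    [[0,-0.03,0],[0,0,0]],
    [[0,0,0],[0,0,0]],
  ],
)

```text
clock: 15.33
tool_pos: [0.6003, 0.179, 0.1195]
eef_rot: [-1.256, 1.133, -1.132]
ft_force: [0.5, 0.2, -0.1]
grip_width: 0.999
```

```bash
python3 - <<'E'
from h import *
ang(); plan([.6,.179,.119],np.radians(6),2)
E
```

```text
t 15.33 zang 5.9 p [0.6003 0.179  0.1195] F [ 0.5  0.2 -0.1] T [-0.01 -0.15 -0.03] grip 0.999 down [-0.  0. -1.] q [0.11 0.65 1.52 0.   0.97 0.01]
[[[-0.0,0.01,-0.0],[0.0,-0.01,-0.0]],[[-0.0,0.01,-0.0],[0.0,-0.01,-0.0]]]
```

step_arm(
  moves=[
    [[0,0.01,0],[0,0,0]],
    [[0,0,0],[0,0,0]],
    [[0,0,0],[0,0,0]],
    [[0,0,0],[0,0,0]],
    [[0,0,0],[0,0,0]],
    [[0,0,0],[0,0,0]],
  ],
  claw=1,
  newtons=15,
)

```text
clock: 15.83
tool_pos: [0.5993, 0.1788, 0.1166]
eef_rot: [-1.259, 1.135, -1.131]
ft_force: [1.2, -0.0, 1.5]
grip_width: 0.63
```

```bash
python3 - <<'E'
from h import *
ang()
E
```

```text
t 15.83 zang 5.9 p [0.5993 0.1788 0.1166] F [ 1.2 -0.   1.5] T [-0.05 -0.21  0.02] grip 0.63 down [-0.003 -0.    -1.   ] q [0.11 0.66 1.52 0.   0.97 0.01]
```

step_arm(
  moves=[
    [[0,0,0],[0,0,0]],
    [[0,0,0],[0,0,0]],
    [[0,0,0],[0,0,0]],
  ],
)

```text
clock: 16.08
tool_pos: [0.5993, 0.1788, 0.1167]
eef_rot: [-1.259, 1.135, -1.131]
ft_force: [0.8, -0.4, -0.9]
grip_width: 0.596
```

```bash
python3 - <<'E'
from h import *
ang()
E
```

```text
t 16.08 zang 5.9 p [0.5993 0.1788 0.1167] F [ 0.8 -0.4 -0.9] T [ 0.03 -0.06  0.01] grip 0.596 down [-0.004 -0.    -1.   ] q [0.11 0.66 1.52 0.   0.97 0.01]
```

step_arm(
  moves=[
    [[0,-0.1,0],[0,0,0]],
    [[0,-0.2,0],[0,0,0]],
    [[0,-0.2,0],[0,0,0]],
    [[0,-0.2,0],[0,0,0]],
    [[0,-0.3,0],[0,0,0]],
    [[0,-0.3,0],[0,0,0]],
    [[0,-0.4,0],[0,0,0]],
    [[0,-0.4,0],[0,0,0]],
    [[0,-0.4,0],[0,0,0]],
    [[0,-0.2,0],[0,0,0]],
    [[0,0,0],[0,0,0]],
  ],
)

```text
clock: 17.0
tool_pos: [0.5987, 0.1788, 0.2352]
eef_rot: [-1.259, 1.135, -1.131]
ft_force: [0.5, -0.2, -1.1]
grip_width: 0.596
```

```bash
python3 - <<'E'
from h import *
ang()
c=imaging.calibration('top'); im=imaging.grab_frame('top'); cv2.imwrite('pics/top8.png',im[:,:,::-1])
im=im[:,:,::-1].copy(); g=cv2.cvtColor(im,cv2.COLOR_BGR2HSV)
print(g[225,321],g[200,321],g[220,388], g[225,360])
E
```

```text
t 17.0 zang 5.9 p [0.5987 0.1788 0.2352] F [ 0.5 -0.2 -1.1] T [-0.02 -0.11 -0.05] grip 0.596 down [-0.004 -0.    -1.   ] q [0.11 0.52 1.42 0.   1.21 0.01]
[ 18  27 121] [ 18  27 125] [ 23 118 254] [ 19 129 250]
```

Held (51.9 mm opening, 1.1 N weight). I carry it to the slate, turning it to the carton's heading of about -28°.

```bash
python3 - <<'E'
from h import *
c=imaging.calibration('top')
f=lambda p:(np.array(p,float)+.5)/2.6-.5+np.array([130,140])
print("slate",ray(c,f([(440,125),(541,118),(557,328),(451,334)]),.008).round(3))
k=ray(c,f([(655,170),(714,202),(694,246),(631,215)]),.036);print("carton",k.round(3),k.mean(0)); e=k[0]-k[1]+k[3]-k[2]; print(np.degrees(np.arctan2(e[1],e[0]))-90,[np.linalg.norm(k[i]-k[i-1]).round(3) for i in range(4)])
plan([.50,-.10,.16],np.radians(-28),12)
E
```

```text
slate [[ 0.608 -0.027  0.008]
 [ 0.62  -0.145  0.008]
 [ 0.375 -0.167  0.008]
 [ 0.365 -0.045  0.008]]
carton [[ 0.558 -0.274  0.036]
 [ 0.523 -0.341  0.036]
 [ 0.472 -0.318  0.036]
 [ 0.505 -0.246  0.036]] [ 0.51445907 -0.29489722  0.036     ]
-26.252658578332287 [np.float64(0.059), np.float64(0.076), np.float64(0.056), np.float64(0.079)]
[[[0.56,0.16,-0.26],[0.0,0.49,0.0]],[[0.57,0.16,-0.24],[0.0,0.49,0.0]],[[0.58,0.16,-0.21],[0.0,0.49,0.0]],[[0.59,0.16,-0.18],[0.0,0.49,0.0]],[[0.6,0.16,-0.15],[0.0,0.49,0.0]],[[0.6,0.16,-0.12],[0.0,0.49,0.0]],[[0.61,0.16,-0.09],[0.0,0.49,0.0]],[[0.61,0.16,-0.06],[0.0,0.49,0.0]],[[0.62,0.16,-0.03],[0.0,0.49,0.0]],[[0.62,0.16,0.0],[0.0,0.49,0.0]],[[0.62,0.16,0.03],[0.0,0.49,0.0]],[[0.61,0.16,0.06],[0.0,0.49,0.0]]]
```

step_arm(
  moves=[
    [[0.5,0,-0.24],[0,0.49,0]],
    [[0.57,0,-0.24],[0,0.49,0]],
    [[0.58,0.1,-0.21],[0,0.49,0]],
    [[0.59,0.1,-0.18],[0,0.49,0]],
    [[0.6,0.16,-0.15],[0,0.49,0]],
    [[0.6,0.16,-0.12],[0,0.49,0]],
    [[0.61,0.16,-0.09],[0,0.49,0]],
    [[0.61,0.16,-0.06],[0,0.49,0]],
    [[0.62,0.16,-0.03],[0,0.49,0]],
    [[0.62,0.16,0],[0,0.49,0]],
    [[0.5,0.16,0.03],[0,0.49,0]],
    [[0.3,0.1,0.03],[0,0.3,0]],
  ],
)

```text
clock: 18.05
tool_pos: [0.4946, -0.0867, 0.1674]
eef_rot: [-0.951, 1.571, -1.549]
ft_force: [0.1, -0.6, -2.2]
grip_width: 0.592
```

```bash
python3 - <<'E'
from h import *
ang(); plan([.50,-.10,.06],np.radians(-27),6)
E
```

```text
t 18.05 zang -27.8 p [ 0.4946 -0.0867  0.1674] F [ 0.1 -0.6 -2.2] T [ 0.   -0.12  0.03] grip 0.592 down [-0.016  0.005 -1.   ] q [-0.4   0.45  1.78 -0.    0.93  0.09]
[[[0.04,0.45,0.05],[0.03,-0.02,0.01]],[[0.04,0.45,0.05],[0.03,-0.02,0.01]],[[0.04,0.45,0.05],[0.03,-0.02,0.01]],[[0.04,0.45,0.05],[0.03,-0.02,0.01]],[[0.04,0.45,0.05],[0.03,-0.02,0.01]],[[0.04,0.45,0.05],[0.03,-0.02,0.01]]]
```

step_arm(
  moves=[
    [[0.04,0.45,0.05],[0.03,-0.02,0]],
    [[0.04,0.45,0.05],[0.03,-0.02,0]],
    [[0.04,0.45,0.05],[0.03,-0.02,0]],
    [[0.04,0.4,0.05],[0.03,-0.02,0]],
    [[0.04,0.35,0.05],[0.03,-0.02,0]],
    [[0.02,0.2,0.02],[0.03,0,0]],
    [[0,0.1,0],[0,0,0]],
    [[0,0,0],[0,0,0]],
  ],
)

```text
clock: 18.72
tool_pos: [0.4934, -0.103, 0.0616]
eef_rot: [-0.949, 1.563, -1.554]
ft_force: [-0.6, -0.7, -1.4]
grip_width: 0.594
```

```bash
python3 - <<'E'
from h import *
ang(); plan([.50,-.10,.022],np.radians(-27),4)
E
```

```text
t 18.72 zang -27.7 p [ 0.4934 -0.103   0.0616] F [-0.6 -0.7 -1.4] T [ 0.02 -0.03 -0.04] grip 0.594 down [-0.009 -0.    -1.   ] q [-0.43  0.63  1.86 -0.01  0.66  0.06]
[[[-0.04,0.25,0.03],[0.02,-0.03,0.01]],[[-0.04,0.25,0.03],[0.02,-0.03,0.01]],[[-0.04,0.25,0.03],[0.02,-0.03,0.01]],[[-0.04,0.25,0.03],[0.02,-0.03,0.01]]]
```

step_arm(
  moves=[
    [[0,0.2,0],[0.02,0,0]],
    [[0,0.2,0],[0.02,0,0]],
    [[0,0.2,0],[0.02,0,0]],
    [[0,0.15,0],[0.02,0,0]],
    [[0,0.08,0],[0,0,0]],
    [[0,0.05,0],[0,0,0]],
  ],
)

```text
clock: 19.22
tool_pos: [0.494, -0.1029, 0.0241]
eef_rot: [-0.943, 1.552, -1.56]
ft_force: [-0.6, 0.5, -0.1]
grip_width: 0.597
```

```bash
python3 - <<'E'
from h import *
ang()
E
```

```text
t 19.22 zang -27.7 p [ 0.494  -0.1029  0.0241] F [-0.6  0.5 -0.1] T [ 0.02 -0.06 -0.02] grip 0.597 down [ 0.001 -0.005 -1.   ] q [-0.42  0.7   1.88 -0.01  0.56  0.07]
```

step_arm(
  moves=[
    [[0,0.06,0],[0,0,0]],
    [[0,0.06,0],[0,0,0]],
    [[0,0.03,0],[0,0,0]],
  ],
)

```text
clock: 19.47
tool_pos: [0.4943, -0.103, 0.0188]
eef_rot: [-0.943, 1.551, -1.561]
ft_force: [-3.3, 1.4, 23.6]
grip_width: 0.598
```

```bash
python3 - <<'E'
from h import *
ang()
E
```

```text
t 19.47 zang -27.7 p [ 0.4943 -0.103   0.0188] F [-3.3  1.4 23.6] T [ 0.24  0.63 -0.04] grip 0.598 down [ 0.001 -0.005 -1.   ] q [-0.42  0.72  1.88 -0.01  0.54  0.07]
```

step_arm(
  moves=[
    [[0,-0.015,0],[0,0,0]],
    [[0,0,0],[0,0,0]],
  ],
)

```text
clock: 19.63
tool_pos: [0.4949, -0.1033, 0.0203]
eef_rot: [-0.942, 1.549, -1.562]
ft_force: [-0.2, -0.3, -1.1]
grip_width: 0.596
```

step_arm(
  moves=[
    [[0,0,0],[0,0,0]],
    [[0,0,0],[0,0,0]],
    [[0,0,0],[0,0,0]],
    [[0,0,0],[0,0,0]],
    [[0,0,0],[0,0,0]],
    [[0,-0.3,0],[0,0,0]],
    [[0,-0.6,0],[0,0,0]],
    [[0,-0.8,0],[0,0,0]],
    [[0,-0.8,0],[0,0,0]],
    [[0,-0.8,0],[0,0,0]],
    [[0,-0.5,0],[0,0,0]],
    [[0,0,0],[0,0,0]],
  ],
  claw=-1,
)

```text
clock: 20.63
tool_pos: [0.4936, -0.1021, 0.1765]
eef_rot: [-0.945, 1.555, -1.559]
ft_force: [0.3, 0.1, 1.4]
grip_width: 0.997
```

```bash
python3 - <<'E'
from h import *
ang()
plan([.48,-.18,.30],np.radians(62),16)
E
```

```text
t 20.63 zang -27.7 p [ 0.4936 -0.1021  0.1765] F [0.3 0.1 1.4] T [-0.04 -0.08 -0.02] grip 0.997 down [-0.003 -0.004 -1.   ] q [-0.42  0.43  1.78 -0.01  0.93  0.06]
[[[0.12,-0.19,0.04],[0.0,-0.98,0.0]],[[0.12,-0.19,0.03],[0.0,-0.98,0.0]],[[0.12,-0.19,0.01],[0.0,-0.98,0.0]],[[0.12,-0.19,0.0],[0.0,-0.98,0.0]],[[0.12,-0.19,-0.01],[0.0,-0.98,0.0]],[[0.12,-0.19,-0.02],[0.0,-0.98,0.0]],[[0.12,-0.19,-0.03],[0.0,-0.98,0.0]],[[0.12,-0.19,-0.05],[0.0,-0.98,0.0]],[[0.11,-0.19,-0.06],[0.0,-0.98,0.0]],[[0.1,-0.19,-0.07],[0.0,-0.98,0.0]],[[0.1,-0.19,-0.08],[0.0,-0.98,0.0]],[[0.09,-0.19,-0.09],[0.0,-0.98,0.0]]]
[[[0.08,-0.19,-0.09],[0.0,-0.98,0.0]],[[0.07,-0.19,-0.1],[0.0,-0.98,0.0]],[[0.06,-0.19,-0.11],[0.0,-0.98,0.0]],[[0.05,-0.19,-0.11],[0.0,-0.98,0.0]]]
```

step_arm(
  moves=[
    [[0.12,-0.19,0.04],[0,-0.98,0]],
    [[0.12,-0.19,0.03],[0,-0.98,0]],
    [[0.12,-0.19,0.01],[0,-0.98,0]],
    [[0.12,-0.19,0],[0,-0.98,0]],
    [[0.12,-0.19,-0.01],[0,-0.98,0]],
    [[0.12,-0.19,-0.02],[0,-0.98,0]],
    [[0.12,-0.19,-0.03],[0,-0.98,0]],
    [[0.12,-0.19,-0.05],[0,-0.98,0]],
    [[0.11,-0.19,-0.06],[0,-0.98,0]],
    [[0.1,-0.19,-0.07],[0,-0.98,0]],
    [[0.1,-0.19,-0.08],[0,-0.98,0]],
    [[0.09,-0.19,-0.09],[0,-0.98,0]],
  ],
)

```text
clock: 21.63
tool_pos: [0.4778, -0.1589, 0.2605]
eef_rot: [-1.477, 0.657, -0.624]
ft_force: [-1.0, 0.5, -0.4]
grip_width: 1.0
```

step_arm(
  moves=[
    [[0.08,-0.19,-0.09],[0,-0.98,0]],
    [[0.07,-0.19,-0.1],[0,-0.98,0]],
    [[0.06,-0.1,-0.11],[0,-0.98,0]],
    [[0,0,0],[0,0,0]],
    [[0,0,0],[0,0,0]],
  ],
)

```text
clock: 22.05
tool_pos: [0.4747, -0.1743, 0.276]
eef_rot: [-1.53, 0.423, -0.379]
ft_force: [0.4, -0.4, 1.1]
grip_width: 1.001
```

```bash
python3 -c "
from h import *
ang()
np.save('w9.npy',imaging.calibration('wrist')['world_from_camera'])
im=imaging.grab_frame('wrist'); cv2.imwrite('pics/w9.png',im[:,:,::-1]); 
cv2.imwrite('pics/w9c.png',cv2.resize(im[0:300,100:500,::-1],None,fx=2,fy=2,interpolation=2)); 
"
```

```text
t 22.05 zang 60.7 p [ 0.4747 -0.1743  0.276 ] F [ 0.4 -0.4  1.1] T [ 0.08 -0.13 -0.01] grip 1.001 down [-0.026  0.01  -1.   ] q [-0.57  0.31  1.64 -0.01  1.22 -1.63]
```

View pics/w9c.png

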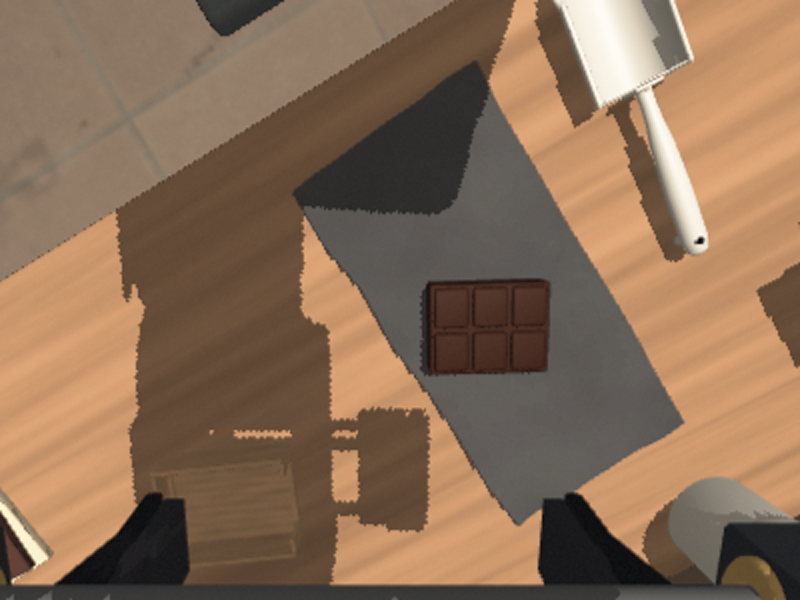

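The chocolate lies flat on the slate at crop corners (428,283), (549,280), (548,371) and (429,374). The carton at about (225,510) is half hidden, so I move closer to see it.

step_arm(
  moves=[
    [[0.3,0.1,-0.55],[-0.05,0,-0.05]],
    [[0.4,0.2,-0.6],[-0.05,-0.05,-0.05]],
    [[0.4,0.2,-0.6],[0,-0.1,0]],
    [[0.2,0.1,-0.3],[0,0,0]],
    [[0,0,0],[0,0,0]],
    [[0,0,0],[0,0,0]],
  ],
)

```text
clock: 22.6
tool_pos: [0.4781, -0.2694, 0.2461]
eef_rot: [-1.538, 0.417, -0.373]
ft_force: [0.4, -0.4, 0.2]
grip_width: 0.997
```

```bash
python3 -c "
from h import *
ang()
np.save('w10.npy',imaging.calibration('wrist')['world_from_camera'])
im=imaging.grab_frame('wrist'); cv2.imwrite('pics/w10.png',im[:,:,::-1]); 
c=imaging.calibration('wrist'); p=proj(c,[.514,-.295,.036])[0]; print(p)
x0,y0=(np.clip(p-[95,75],0,400)).astype(int); y0=min(y0,120); print(x0,y0)
cv2.imwrite('pics/w10c.png',cv2.resize(im[y0:y0+150,x0:x0+190,::-1],None,fx=4,fy=4,interpolation=2)); 
"
```

```text
t 22.6 zang 61.2 p [ 0.4781 -0.2694  0.2461] F [ 0.4 -0.4  0.2] T [ 0.08 -0.16 -0.01] grip 0.997 down [-0.028  0.003 -1.   ] q [-0.71  0.41  1.58 -0.02  1.18 -1.77]
[277.89165982 223.49633235]
182 120
```

View pics/w10c.png

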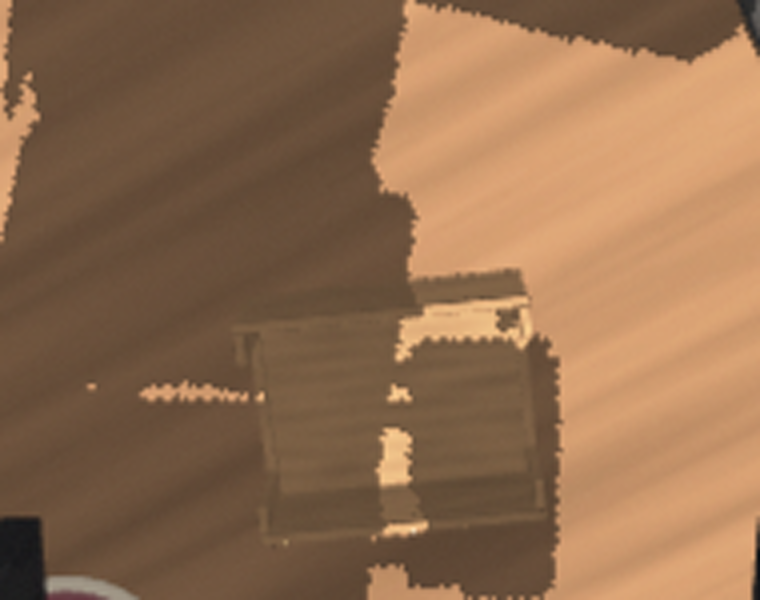

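The carton's rim corners are at crop (234,327), (530,298), (546,520) and (264,543).

```bash
python3 - <<'E'
from h import *
m=imaging.calibration('wrist')['mtx']
def rep(n,pts,z):
    c=dict(mtx=m,world_from_camera=np.load(n+'.npy')); k=ray(c,pts,z); e=k[1]-k[0]+k[2]-k[3]
    print(n,k.mean(0).round(4),"yaxis",np.degrees(np.arctan2(e[1],e[0])).round(2),[np.linalg.norm(k[i]-k[i-1]).round(4) for i in range(4)])
    return k.mean(0)
f=lambda p:(np.array(p,float)+.5)/4-.5+np.array([182,120])
rep('w10',f([(234,327),(530,298),(546,520),(264,543)]),.036)
f=lambda p:(np.array(p,float)+.5)/2-.5+np.array([100,0])
rep('w9',f([(428,282),(549,280),(548,372),(429,375)]),.033)
ang(); plan([.494,-.1025,.10],np.radians(62),6)
E
```

```text
w10 [ 0.5173 -0.2945  0.036 ] yaxis 66.64 [np.float64(0.0622), np.float64(0.0792), np.float64(0.0631), np.float64(0.0785)]
w9 [ 0.4947 -0.1047  0.033 ] yaxis 61.84 [np.float64(0.0526), np.float64(0.0671), np.float64(0.052), np.float64(0.0682)]
t 22.65 zang 61.2 p [ 0.4781 -0.2692  0.2462] F [ 0.5 -0.4  0.2] T [ 0.01 -0.14  0.07] grip 1.0 down [-0.028  0.003 -1.   ] q [-0.71  0.41  1.58 -0.02  1.18 -1.77]
[[[-0.26,0.61,0.65],[0.02,-0.02,-0.04]],[[-0.26,0.61,0.65],[0.02,-0.02,-0.04]],[[-0.26,0.61,0.65],[0.02,-0.02,-0.04]],[[-0.26,0.61,0.65],[0.02,-0.02,-0.04]],[[-0.27,0.61,0.65],[0.02,-0.02,-0.04]],[[-0.27,0.61,0.64],[0.02,-0.02,-0.04]]]
```

step_arm(
  moves=[
    [[-0.2,0.2,0.5],[0.02,-0.02,-0.04]],
    [[-0.26,0.5,0.65],[0.02,-0.02,-0.04]],
    [[-0.26,0.61,0.65],[0.02,-0.02,-0.04]],
    [[-0.26,0.61,0.65],[0.02,-0.02,-0.04]],
    [[-0.27,0.61,0.65],[0.02,-0.02,-0.04]],
    [[-0.27,0.5,0.64],[0.02,0,-0.04]],
    [[0,0,0],[0,0,0]],
    [[0,0,0],[0,0,0]],
  ],
)

```text
clock: 23.32
tool_pos: [0.4954, -0.095, 0.1254]
eef_rot: [-1.536, 0.381, -0.392]
ft_force: [-0.4, -0.4, 0.6]
grip_width: 0.997
```

```bash
python3 - <<'E'
from h import *
ang(); plan([.4947,-.1043,.065],np.radians(62),4)
E
```

```text
t 23.32 zang 61.8 p [ 0.4954 -0.095   0.1254] F [-0.4 -0.4  0.6] T [ 0.04 -0.11 -0.01] grip 0.997 down [ 0.007 -0.001 -1.   ] q [-0.41  0.51  1.83  0.    0.79 -1.49]
[[[0.02,0.38,-0.05],[-0.0,-0.01,0.02]],[[0.02,0.38,-0.05],[-0.0,-0.01,0.02]],[[0.02,0.38,-0.05],[-0.0,-0.01,0.02]],[[0.02,0.38,-0.05],[-0.0,-0.01,0.02]]]
```

step_arm(
  moves=[
    [[0.02,0.38,-0.05],[0,0,0.02]],
    [[0.02,0.38,-0.05],[0,0,0.02]],
    [[0.02,0.38,-0.05],[0,0,0.02]],
    [[0.02,0.3,-0.05],[0,0,0.02]],
    [[0,0.15,0],[0,0,0]],
    [[0,0.05,0],[0,0,0]],
  ],
)

```text
clock: 23.82
tool_pos: [0.4998, -0.1044, 0.0648]
eef_rot: [-1.536, 0.374, -0.395]
ft_force: [0.1, -0.6, -0.1]
grip_width: 1.001
```

```bash
python3 - <<'E'
from h import *
ang(); plan([.4947,-.1043,.022],np.radians(62),4)
E
```

```text
t 23.82 zang 61.9 p [ 0.4998 -0.1044  0.0648] F [ 0.1 -0.6 -0.1] T [ 0.06 -0.14  0.02] grip 1.001 down [ 0.013 -0.003 -1.   ] q [-0.43  0.63  1.86  0.    0.64 -1.51]
[[[-0.03,0.27,-0.02],[-0.01,-0.01,0.03]],[[-0.03,0.27,-0.01],[-0.01,-0.01,0.03]],[[-0.03,0.27,-0.01],[-0.01,-0.01,0.03]],[[-0.03,0.27,-0.01],[-0.01,-0.01,0.03]]]
```

step_arm(
  moves=[
    [[-0.04,0.2,-0.02],[0,0,0.04]],
    [[-0.04,0.2,-0.02],[0,0,0.04]],
    [[-0.03,0.2,-0.01],[0,0,0.04]],
    [[-0.03,0.2,-0.01],[0,0,0.04]],
    [[0,0.1,0],[0,0,0]],
    [[0,0.06,0],[0,0,0]],
  ],
)

```text
clock: 24.32
tool_pos: [0.4959, -0.1055, 0.026]
eef_rot: [-1.533, 0.383, -0.388]
ft_force: [0.1, -0.2, -0.4]
grip_width: 1.0
```

```bash
python3 - <<'E'
from h import *
ang(); plan([.4947,-.1043,.019],np.radians(62),2)
E
```

```text
t 24.32 zang 61.8 p [ 0.4959 -0.1055  0.026 ] F [ 0.1 -0.2 -0.4] T [ 0.04 -0.12 -0.05] grip 1.0 down [ 0.003  0.002 -1.   ] q [-0.43  0.7   1.87  0.01  0.56 -1.52]
[[[-0.02,0.09,0.01],[-0.02,-0.02,0.01]],[[-0.02,0.09,0.01],[-0.02,-0.02,0.01]]]
```

step_arm(
  moves=[
    [[-0.02,0.07,0.01],[0,0,0]],
    [[-0.02,0.05,0.01],[0,0,0]],
    [[0,0,0],[0,0,0]],
  ],
)

```text
clock: 24.57
tool_pos: [0.4944, -0.1036, 0.0198]
eef_rot: [-1.533, 0.385, -0.387]
ft_force: [0.2, 0.1, -0.0]
grip_width: 1.0
```

step_arm(
  moves=[
    [[0,0,0],[0,0,0]],
    [[0,0,0],[0,0,0]],
    [[0,0,0],[0,0,0]],
    [[0,0,0],[0,0,0]],
    [[0,0,0],[0,0,0]],
    [[0,0,0],[0,0,0]],
    [[0,0,0],[0,0,0]],
  ],
  claw=1,
  newtons=15,
)

```text
clock: 25.15
tool_pos: [0.4947, -0.1035, 0.0204]
eef_rot: [-1.533, 0.383, -0.387]
ft_force: [-1.7, 0.1, -0.2]
grip_width: 0.774
```

```bash
python3 - <<'E'
from h import *
ang()
E
```

```text
t 25.15 zang 61.8 p [ 0.4947 -0.1035  0.0204] F [-1.7  0.1 -0.2] T [ 0.04 -0.13  0.02] grip 0.774 down [ 0.003  0.002 -1.   ] q [-0.43  0.71  1.88  0.01  0.55 -1.51]
```

step_arm(
  moves=[
    [[0,-0.1,0],[0,0,0]],
    [[0,-0.3,0],[0,0,0]],
    [[0,-0.5,0],[0,0,0]],
    [[0,-0.6,0],[0,0,0]],
    [[0,-0.6,0],[0,0,0]],
    [[0,-0.4,0],[0,0,0]],
    [[0,-0.1,0],[0,0,0]],
  ],
)

```text
clock: 25.73
tool_pos: [0.492, -0.1029, 0.1274]
eef_rot: [-1.532, 0.39, -0.381]
ft_force: [0.0, 0.2, -1.9]
grip_width: 0.782
```

```bash
python3 - <<'E'
from h import *
ang(); plan([.5168,-.2945,.12],np.radians(66.3),9)
E
```

```text
t 25.73 zang 61.8 p [ 0.492  -0.1029  0.1274] F [ 0.   0.2 -1.9] T [ 0.08 -0.12 -0.01] grip 0.782 down [-0.004  0.006 -1.   ] q [-0.43  0.51  1.82  0.    0.81 -1.51]
[[[0.31,0.02,-0.44],[-0.0,-0.09,-0.01]],[[0.31,0.02,-0.44],[-0.0,-0.09,-0.01]],[[0.3,0.02,-0.44],[-0.0,-0.09,-0.01]],[[0.3,0.02,-0.44],[-0.0,-0.09,-0.01]],[[0.3,0.02,-0.45],[-0.0,-0.09,-0.01]],[[0.29,0.02,-0.45],[-0.0,-0.09,-0.01]],[[0.29,0.02,-0.45],[-0.0,-0.09,-0.01]],[[0.29,0.02,-0.45],[-0.0,-0.09,-0.01]],[[0.28,0.02,-0.46],[-0.0,-0.09,-0.01]]]
```

step_arm(
  moves=[
    [[0.2,0,-0.3],[0,-0.09,0]],
    [[0.31,0.02,-0.44],[0,-0.09,0]],
    [[0.3,0.02,-0.44],[0,-0.09,0]],
    [[0.3,0.02,-0.44],[0,-0.09,0]],
    [[0.3,0.02,-0.45],[0,-0.09,0]],
    [[0.29,0.02,-0.45],[0,-0.09,0]],
    [[0.29,0.02,-0.45],[0,-0.09,0]],
    [[0.29,0.02,-0.45],[0,-0.09,0]],
    [[0.2,0.02,-0.4],[0,-0.09,0]],
    [[0.05,0,-0.1],[0,0,0]],
    [[0,0,0],[0,0,0]],
  ],
)

```text
clock: 26.65
tool_pos: [0.5113, -0.2925, 0.1155]
eef_rot: [-1.539, 0.326, -0.308]
ft_force: [-0.4, 1.7, -0.9]
grip_width: 0.778
```

```bash
python3 - <<'E'
from h import *
ang(); plan([.5168,-.2945,.08],np.radians(66.3),4)
E
```

```text
t 26.65 zang 66.8 p [ 0.5113 -0.2925  0.1155] F [-0.4  1.7 -0.9] T [ 0.11 -0.19  0.04] grip 0.778 down [-0.009  0.011 -1.   ] q [-0.71  0.62  1.61  0.    0.92 -1.88]
[[[0.04,0.22,0.0],[-0.02,0.02,-0.03]],[[0.04,0.22,0.0],[-0.02,0.02,-0.03]],[[0.04,0.22,0.0],[-0.02,0.02,-0.03]],[[0.04,0.22,0.0],[-0.02,0.02,-0.03]]]
```

step_arm(
  moves=[
    [[0.05,0.2,0],[-0.03,0.02,-0.04]],
    [[0.05,0.2,0],[-0.03,0.02,-0.04]],
    [[0.04,0.2,0],[-0.02,0,-0.03]],
    [[0.03,0.15,0],[-0.02,0,-0.02]],
    [[0,0.08,0],[0,0,0]],
    [[0,0,0],[0,0,0]],
  ],
)

```text
clock: 27.15
tool_pos: [0.5156, -0.2883, 0.0767]
eef_rot: [-1.547, 0.324, -0.313]
ft_force: [0.9, -0.6, -1.1]
grip_width: 0.78
```

```bash
python3 - <<'E'
from h import *
ang(); plan([.5168,-.2945,.055],np.radians(66.3),3)
E
```

```text
t 27.15 zang 66.7 p [ 0.5156 -0.2883  0.0767] F [ 0.9 -0.6 -1.1] T [ 0.04 -0.21 -0.02] grip 0.78 down [-0.007  0.001 -1.   ] q [-0.7   0.68  1.63 -0.    0.84 -1.86]
[[[0.03,0.18,-0.04],[0.0,0.02,-0.02]],[[0.03,0.18,-0.04],[0.0,0.02,-0.02]],[[0.03,0.18,-0.04],[0.0,0.02,-0.02]]]
```

step_arm(
  moves=[
    [[0.03,0.15,-0.04],[0,0.02,-0.02]],
    [[0.03,0.15,-0.04],[0,0.02,-0.02]],
    [[0.03,0.1,-0.04],[0,0.02,-0.02]],
    [[0,0.03,0],[0,0,0]],
    [[0,0,0],[0,0,0]],
  ],
)

```text
clock: 27.57
tool_pos: [0.5173, -0.2937, 0.0575]
eef_rot: [-1.548, 0.323, -0.323]
ft_force: [-0.6, -1.0, -0.7]
grip_width: 0.778
```

```bash
python3 - <<'E'
from h import *
ang(); plan([.5168,-.2945,.055],np.radians(66.3),2)
E
```

```text
t 27.57 zang 66.4 p [ 0.5173 -0.2937  0.0575] F [-0.6 -1.  -0.7] T [ 0.07 -0.13 -0.03] grip 0.778 down [-0.001 -0.001 -1.   ] q [-0.7   0.71  1.63 -0.    0.79 -1.86]
[[[-0.0,0.03,-0.01],[0.01,0.01,-0.0]],[[-0.0,0.03,-0.01],[0.01,0.01,-0.0]]]
```

step_arm(
  moves=[
    [[0,0.12,-0.01],[0,0,0]],
    [[0,0.12,0],[0,0,0]],
    [[0,0.12,0],[0,0,0]],
    [[0,0.12,0],[0,0,0]],
    [[0,0.06,0],[0,0,0]],
  ],
)

```text
clock: 27.98
tool_pos: [0.5178, -0.2953, 0.035]
eef_rot: [-1.549, 0.322, -0.325]
ft_force: [-1.2, -0.3, -1.2]
grip_width: 0.78
```

```bash
python3 - <<'E'
from h import *
ang()
E
```

```text
t 27.98 zang 66.4 p [ 0.5178 -0.2953  0.035 ] F [-1.2 -0.3 -1.2] T [ 0.08 -0.13  0.07] grip 0.78 down [ 0.001 -0.003 -1.   ] q [-0.7   0.75  1.64 -0.    0.75 -1.86]
```

Inside the walls without contact. I continue slowly to the floor, expected at TCP z of about 0.0155.

step_arm(
  moves=[
    [[0,0.1,0],[0,0,0]],
    [[0,0.1,0],[0,0,0]],
    [[0,0.08,0],[0,0,0]],
    [[0,0.06,0],[0,0,0]],
    [[0,0.04,0],[0,0,0]],
  ],
)

```text
clock: 28.4
tool_pos: [0.5176, -0.2951, 0.0175]
eef_rot: [-1.548, 0.323, -0.324]
ft_force: [0.8, -0.3, -1.9]
grip_width: 0.778
```

```bash
python3 - <<'E'
from h import *
ang()
E
```

```text
t 28.4 zang 66.4 p [ 0.5176 -0.2951  0.0175] F [ 0.8 -0.3 -1.9] T [ 0.04 -0.11 -0.04] grip 0.778 down [ 0.001 -0.002 -1.   ] q [-0.7   0.78  1.64 -0.    0.72 -1.86]
```

step_arm(
  moves=[
    [[0,0.04,0],[0,0,0]],
    [[0,0.03,0],[0,0,0]],
    [[0,0,0],[0,0,0]],
  ],
)

```text
clock: 28.65
tool_pos: [0.5177, -0.2952, 0.0149]
eef_rot: [-1.549, 0.323, -0.324]
ft_force: [0.6, -0.5, -1.8]
grip_width: 0.781
```

```bash
python3 - <<'E'
from h import *
ang()
E
```

```text
t 28.65 zang 66.4 p [ 0.5177 -0.2952  0.0149] F [ 0.6 -0.5 -1.8] T [ 0.02 -0.11  0.03] grip 0.781 down [ 0.001 -0.002 -1.   ] q [-0.71  0.78  1.64 -0.    0.71 -1.86]
```

step_arm(
  moves=[
    [[0,0.04,0],[0,0,0]],
    [[0,0.04,0],[0,0,0]],
    [[0,0.03,0],[0,0,0]],
  ],
)

```text
clock: 28.9
tool_pos: [0.5178, -0.2954, 0.0146]
eef_rot: [-1.549, 0.322, -0.325]
ft_force: [-0.8, -0.4, 2.9]
grip_width: 0.785
```

On the floor. I open and rise.

step_arm(
  moves=[
    [[0,0,0],[0,0,0]],
    [[0,0,0],[0,0,0]],
    [[0,0,0],[0,0,0]],
    [[0,0,0],[0,0,0]],
    [[0,0,0],[0,0,0]],
    [[0,-0.15,0],[0,0,0]],
    [[0,-0.4,0],[0,0,0]],
    [[0,-0.7,0],[0,0,0]],
    [[0,-0.8,0],[0,0,0]],
    [[0,-0.8,0],[0,0,0]],
    [[0,-0.8,0],[0,0,0]],
    [[0,-0.8,0],[0,0,0]],
  ],
  claw=-1,
)

```text
clock: 29.9
tool_pos: [0.5136, -0.2917, 0.1924]
eef_rot: [-1.54, 0.335, -0.312]
ft_force: [0.9, 0.2, -0.1]
grip_width: 1.0
```

step_arm(
  moves=[
    [[0,-0.6,0],[0,0,0]],
    [[-0.5,-0.3,0],[0,0,0]],
    [[-0.4,0,0],[0,0,0]],
    [[0,0,0],[0,0,0]],
    [[0,0,0],[0,0,0]],
  ],
)

```text
clock: 30.32
tool_pos: [0.4847, -0.2806, 0.2425]
eef_rot: [-1.551, 0.319, -0.328]
ft_force: [0.5, -0.5, 0.1]
grip_width: 0.999
```

```bash
python3 - <<'E'
from h import *
ang()
m=dict(imaging.calibration('wrist')); im=imaging.grab_frame('wrist')[:,:,::-1].copy(); cv2.imwrite('pics/w12.png',im)
g=cv2.cvtColor(im,cv2.COLOR_BGR2HSV)
p=proj(m,[.5173,-.2945,.03])[0]; print("carton px",p)
mask=((g[:,:,2]<95)&(g[:,:,1]>90)&((g[:,:,0]<9)|(g[:,:,0]>170))).astype(np.uint8)
s=np.zeros_like(mask); x,y=p.astype(int); s[max(y-70,0):y+70,x-80:x+80]=mask[max(y-70,0):y+70,x-80:x+80]
s=cv2.morphologyEx(s,cv2.MORPH_CLOSE,np.ones((5,5)))
k=max(cv2.findContours(s,0,2)[0],key=cv2.contourArea); r=cv2.minAreaRect(k); print(r,cv2.contourArea(k))
b=ray(m,cv2.boxPoints(r),.029); print(b.mean(0).round(4),[(np.linalg.norm(b[i]-b[i-1]).round(4),np.degrees(np.arctan2(*(b[i]-b[i-1])[[1,0]])).round(1)) for i in (0,1)])
print(im[y-3:y+4:3,x-20:x+21:20].reshape(-1,3).tolist())
E
```

```text
t 30.32 zang 66.4 p [ 0.4847 -0.2806  0.2425] F [ 0.5 -0.5  0.1] T [ 0.08 -0.18  0.01] grip 0.999 down [ 0.005 -0.006 -1.   ] q [-0.72  0.41  1.58 -0.    1.14 -1.88]
carton px [281.75156331 208.90209582]
((281.5, 207.5), (45.0, 61.0), 90.0) 2574.0
[ 0.5165 -0.2944  0.029 ] [(np.float64(0.051), np.float64(154.9)), (np.float64(0.0649), np.float64(66.4))]
[[17, 22, 34], [18, 24, 36], [16, 22, 34], [16, 20, 32], [16, 22, 32], [17, 23, 35], [15, 21, 34], [14, 20, 32], [15, 19, 32]]
```

```bash
python3 -c "
from station import ticket
print(ticket.close_job())"
```

```text
the job is handed in; nothing more can be done
None
```

The job is done and handed in at about 30 s on the robot's clock, with no verdict reported.

**What I did**
- **Knob:** I turned it about 70° clockwise until the torque rose to about 1.2 Nm, then let go. The wing slipped about 20° in the jaws near the end. The mould had shifted about 2 mm, up against its stop.
- **Lever:** I pressed it down to its hard stop. A picture afterwards showed the chocolate raised and the mould in place.
- **Chocolate:** I lifted it by its long sides and laid it flat on the slate. I then regripped it by its ends and lowered it slowly until light contact, about 3 N, with the carton floor.

**Last checks**
- After release and retreat, a colour mask put the chocolate at (0.5165, -0.2944) with its long axis at 66.4°. The carton measured (0.5173, -0.2945) at 66.6°, so they agree within 1 mm.
- The gripper is open and clear, with no force on it.

**What did not agree or was not checked**
- The top camera gave the carton about 3 mm and 3° different from the wrist camera; I used the wrist values.
- The fingers pressed on the mould top with about 27 N while I was positioning for the lift.
- The chocolate dropped about 1.5 mm onto the slate when released.
- I did not look at the mould again after lifting the chocolate out. I also did not re-measure the tin, shaker or scoop, though I felt no contact with them.

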